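# Change the check source behind the instruments

### The job

Change the check source on the detector. First clear the box module and the round can that stand at the front of the source store onto the black parking mat; then take the round source off the detector and set it in the middle of the empty cork pad at the back of the store, and after that put the square source from the store in the seat on top of the detector. Only then put the box and the can back, each centred on its own black pad (box on the square pad, can on the round one); keep everything upright throughout.

Things in the scene. Friction and masses are not known exactly. Their poses are not given: they have to be found in the camera images.
- box: Upright plain aluminium box module, 50 x 50 mm in plan and 120 mm tall, about 350 g; flat top with two thin black lines along x, white panel with small brass sockets on its -x face that stick out 7 mm. Origin at the centre of its underside, z up, x and y square to its sides. It starts on pad_box in the front row of the store.
- can: Upright steel cylinder, 50 mm diameter, 120 mm tall, about 350 g, with a flat top that bears a brass dot. Origin at the centre of its underside, z up. It starts on pad_can in the front row of the store.
- round_source: Small check source: round aluminium base 40 mm in diameter and 12 mm thick with a round steel grip post 16 mm in diameter in its middle, 55 mm tall in all, about 80 g. Origin at the centre of its underside, z up. It starts in the seat on top of the detector and has to go to pad_round.
- square_source: Small check source: square aluminium base 32 x 32 mm, 12 mm thick, with a square steel grip post 14 x 14 mm in its middle, parallel to the base, 55 mm tall in all, about 80 g. Origin at the centre of its underside, z up, x and y square to its sides. It starts on the other (unlisted) cork pad in the back row of the store and has to go into the detector's seat.
- detector: Fixed upright aluminium cylinder 76 mm in diameter (black foot 92 mm across), 106 mm tall, open at the top: its seat is a round recess 62 mm in diameter and 6 mm deep, whose flat floor is 100 mm above the origin. Origin on the axis at table height, z up. A small loose brass plug stands 80 mm from it on the robot's side.
- mat: Parking mat: fixed flat black rubber rectangle on the table, 220 mm along its x, 120 mm along its y, 3 mm thick. Origin at the centre of its underside. There is room for the box and the can side by side along its length.
- pad_box: Fixed black square rubber pad, 62 x 62 mm, 3 mm thick, on the store: the box's own place, in the front row (nearer the robot). Origin at the centre of its underside, 8 mm above the table. x points away from the robot across the store, y along its rows.
- store: Fixed grey plate 150 (x) x 210 (y) x 8 mm with a 30 mm high lip along its far (+x) edge, inner face at x = +63 mm. Origin: centre of the underside. Two black pads in front at x = -34, two cork pads behind at x = +24, all at y = -55 or +55 mm. Box and can stand so close to the back row that a gripper fits there only once they are cleared. A loose brass ring, 22 mm wide, 10 high, lies between the front pads.
- pad_can: Fixed black round rubber pad, 62 mm in diameter, 3 mm thick, on the store: the can's own place, beside pad_box in the front row. Origin at the centre of its underside, 8 mm above the table; axes as for pad_box.
- pad_round: Fixed round cork pad, 52 mm in diameter, 3 mm thick, in the back row of the store, empty at the start: the place for the round source. Origin at the centre of its underside, 8 mm above the table; axes as for pad_box.

How it is judged:
By the outcome, as a careful person would: the job done as asked, in the order asked, and still so for the second after the job is handed in, with the robot touching nothing.
It also fails if it takes over 144 s, if anything falls off the work surface, if the arm or the gripper's body presses on something with over 40 N, if the wrist force passes 120 N, or if a joint passes its speed limit or range.

### The arm

A 6-joint arm with a two-finger parallel gripper is mounted at the origin on the work surface. World frame = base frame: x ahead of the robot, y to its left, z up, the work surface at z = 0. Lengths are in m, angles in degrees, forces in N, time in s.
With the tool pointing down it reaches from about 0.4 to 0.825 m from the base axis. Payload 7 kg.
Tool frame: the origin (TCP) lies between the finger pads; the fingertips stand 19 mm ahead of it and the grasp point (between the pads) is the TCP (r.tip_extent is the distance from the TCP to the fingertips, in m); z points along the fingers, y is the direction in which the jaws open and shut (so a half turn about z gives the same grasp; the last joint's range is limited). The gripper opens to 88 mm and grips with 3 to 60 N. Pads are 19 mm wide; open, the fingers measure 130 mm over their backs; the gripper's body (78 mm by 193 mm) begins 47 mm behind the grasp point.
Start: joints at [-53.337, 20.546, 0.682, 0, -70.136, -16.507], TCP at [0.233, -0.634, 0.246] pointing down, gripper open.
Joint ranges: [-176.03, 176.03], [-82.01, 121.73], [-58.28, 71.71], [-173.87, 95.51], [-174.79, -0.11], [-173.66, 173.66]. Speed limits (degrees/s): [136.94, 136.94, 172.46, 180, 180, 180].

### API

Orientations are given as [roll, pitch, yaw] about the fixed x, y, z axes, in that order (R = Rz(yaw) Ry(pitch) Rx(roll)).
In Python, from plant import r, capture, workorder, spotter gives the robot as it stands.
- The arm moves only by the tool step_arm, never from a script. Its argument "motion" is a list of rows, each a list of 5 numbers: the finger opening in m, from 0 to 0.0876, then the shift along the tool's x, y, z in m, then the turn about the tool's z in rad. In form: [[grip, dx, dy, dz, roll], ...]. A call has 1 to 5 rows; each row is the pose to reach, as a shift and turn from the pose commanded when the call began, along the tool's axes at that moment; what a row does not reach only later rows make up. A row lasts 1/8 s, in which the tool goes at most 62.5 mm and 10.7 degrees, less where a joint would pass 70% of its speed; a pose out of reach is approached as far as the arm can. A call with a gripper value outside its range is refused whole. The fingers move at their own pace and stop on an object; "newtons" is the grip in N (left out, the last holds). Time passes only in rows, so rows that repeat a pose let the fingers close. It gives the time, the measured TCP pose, the force and the opening at its end, in the units of the state.
- r.get_state(): the state, without advancing time (a new reading comes with each control period).
- capture(name): name is "scene" or "side" or "wrist"; returns a dict with "image" (384x512x3 uint8, red, green, blue), "z_map" (384x512 float32, m along the optical axis (not along the pixel's ray), 0 where there is no reading), "fx", "fy", "cx", "cy" (pixels), "D" ([k1, k2, p1, p2, k3] as OpenCV has them; the pictures are not rectified), "pose" (4x4, takes a point from camera to world coordinates). Camera axes: x right, y down, z forward; pixel columns grow to the right and rows downward; lengths in m; the calibration is good to about 2 mm. A picture is of the moment at which its call begins.
- workorder.close_job(): hands the job in, once; it reports no verdict.
Trained networks look in the newest picture that a camera, given by its name, has taken for a name from the list of things; names that differ only in an ending like _2 or _b are one class to them, and where a whole thing is asked for, a point or a joint stands for the part that bears it (a point fixed in the world has none). Each returns a list of dicts, best first, with "p" (0 to 1); they miss things now and then, are a little off and sometimes report something else, mostly with a low value. They report only what shows in the picture. A call takes as long as a camera call.
- spotter.regions_of(camera, label): "mask" (384x512 bool, what is visible of it).
- spotter.tip_of(camera, label): "location" ([x, y, z] in m, in world coordinates, good to about 4 mm: a listed point, or the origin of a listed thing).
The state is a dict: "time_s": time; "joints": joint angles; "qd": joint speeds; "joint_torque": joint torques, N m; "tcp_pos": TCP position; "eef_rot": TCP orientation; "contact_force": force on the tool from outside, world axes, zero at the start; "moment": the same for the moment, N m; "gripper_width": finger opening in m.
Only numpy, scipy, OpenCV 4.12 (cv2) and the standard library are available. Lean on these libraries where they do the work, as an engineer would, in place of code of your own. Each camera call takes 0.05 s, during which the arm holds its last target.

## Working session

There is one attempt and no reset: what is moved stays moved. The work goes in short steps, Python scripts to look and compute and a tool call to move; the robot and the scene stay as the last step left them, time stands still between calls to the robot, and variables do not carry over. Pictures are saved under pics/ and viewed, and the job is handed in when it is done.

Besides the shell and the picture viewer there is one more tool, called after "Call:" by a JSON object that holds its "api" and its "payload", one argument or row to a line. step_arm: Moves the arm, as the interface text tells. Its arguments: {"type":"object","properties":{"motion":{"type":"array","items":{"type":"array","items":{"type":"number"}}},"newtons":{"type":"number"}},"required":["motion"]}

```bash
ls; mkdir -p pics; python3 - <<'E'
from plant import r,capture,workorder,spotter
import cv2,numpy as np
print(r.get_state(), r.tip_extent)
for n in ("scene","side","wrist"):
    c=capture(n); cv2.imwrite(f"pics/{n}0.png",cv2.cvtColor(c["image"],cv2.COLOR_RGB2BGR))
    print(n,c["fx"],c["fy"],c["cx"],c["cy"],c["D"],np.round(c["pose"],3).tolist())
E
```

```text
pics
{'time_s': 0.0, 'joints': array([-5.33356793e+01,  2.05896262e+01,  6.33256967e-01, -1.97948553e-02,
       -7.01347880e+01, -1.65068363e+01]), 'qd': array([-0.02999833, -0.05746765,  0.03431535, -0.01260894, -0.22352582,
       -0.04956014]), 'joint_torque': array([ 1.44460824e-03, -5.82714987e+01,  2.93054777e+01,  6.99721947e+00,
        6.76688593e-03, -1.51999552e-04]), 'tcp_pos': array([ 0.23242334, -0.6332354 ,  0.24464017]), 'eef_rot': array([ 1.79907312e+02, -8.06139626e-03, -1.59849250e+02]), 'contact_force': array([ 0.22882305, -0.20608616, -0.21301747]), 'moment': array([ 0.00819748,  0.02216165, -0.00246347]), 'gripper_width': 0.0877451312817086} 0.019
scene 393.63874321906195 393.63874321906195 256.0817001444648 192.88317957963747 [-0.02265916  0.          0.          0.          0.        ] [[0.699, 0.448, -0.558, 1.04], [0.715, -0.413, 0.564, -0.513], [0.022, -0.793, -0.609, 0.627], [0.0, 0.0, 0.0, 1.0]]
side 405.35416914139466 405.35416914139466 260.30751222985486 191.88254881573525 [-0.09312832  0.          0.          0.          0.        ] [[-0.891, -0.28, 0.358, 0.164], [-0.454, 0.536, -0.712, 0.746], [0.007, -0.797, -0.605, 0.731], [0.0, 0.0, 0.0, 1.0]]
wrist 325.22056096742364 325.22056096742364 257.3203961572202 194.0735980514594 [-0.03365744  0.          0.          0.          0.        ] [[-0.344, 0.906, 0.245, 0.167], [0.939, 0.332, 0.091, -0.658], [0.001, 0.262, -0.965, 0.384], [0.0, 0.0, 0.0, 1.0]]
```

View pics/scene0.png

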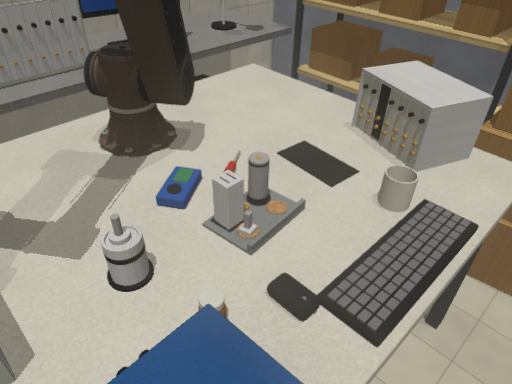

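View pics/side0.png

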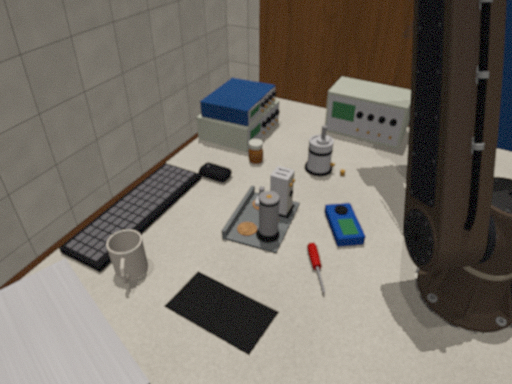

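View pics/wrist0.png

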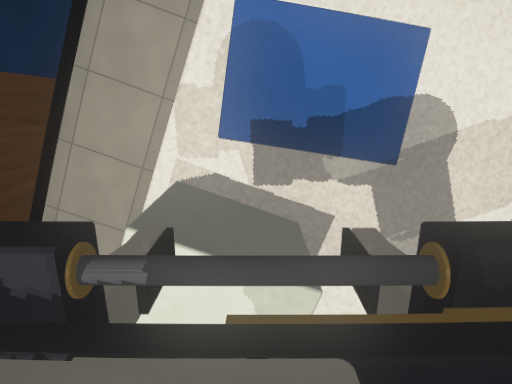

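```bash
python3 - <<'E'
from plant import r,capture,workorder,spotter
for n in ("scene","side"):
  capture(n)
  for l in "box can round_source square_source detector mat pad_box store pad_can pad_round".split():
    print(n,l,[(round(d["p"],2),[round(float(v),4) for v in d["location"]]) for d in spotter.tip_of(n,l)][:3])
print(r.get_state()["time_s"])
E
```

```text
scene box [(0.63, [0.5099, -0.0626, 0.013])]
scene can [(0.89, [0.4918, 0.0438, 0.0122])]
scene round_source [(0.3, [0.4935, 0.0498, 0.0075])]
scene square_source [(0.69, [0.5651, -0.0557, 0.0074])]
scene detector [(0.62, [0.488, -0.3137, -0.0021])]
scene mat [(0.88, [0.4825, 0.3005, 0.0022])]
scene pad_box [(0.63, [0.5062, -0.0555, 0.0085])]
scene store [(0.91, [0.5354, -0.0044, -0.0003])]
scene pad_can [(0.45, [0.4938, 0.0499, 0.0033]), (0.38, [0.4882, -0.3116, -0.0009])]
scene pad_round [(0.71, [0.5542, 0.0604, 0.0046])]
side box [(0.76, [0.5068, -0.0578, 0.0137])]
side can [(0.84, [0.4879, 0.0485, 0.0085])]
side round_source [(0.71, [0.4833, -0.3112, 0.0961])]
side square_source [(0.45, [0.5614, -0.056, 0.0109])]
side detector [(0.77, [0.4915, -0.3075, 0.0015])]
side mat [(0.76, [0.4808, 0.3015, -0.0027])]
side pad_box [(0.62, [0.5041, -0.0613, 0.0094])]
side store [(0.72, [0.5301, -0.0054, -0.0005])]
side pad_can [(0.5, [0.4925, 0.0552, 0.0092])]
side pad_round [(0.71, [0.5499, 0.0575, 0.0074])]
1.25
```

Overview: in the scene view the box is at about (229,200), the can at (258,178), the empty cork pad at (277,207), the square source at (248,228), the detector with the round source at (126,255) and the mat at (317,162). Next I measure them from depth.

```bash
cat > h.py <<'E'
from plant import r,capture,workorder,spotter
import cv2,numpy as np
def cloud(c):
    H,W=c["z_map"].shape
    u,v=np.meshgrid(np.arange(W),np.arange(H))
    K=np.array([[c["fx"],0,c["cx"]],[0,c["fy"],c["cy"]],[0,0,1]])
    p=cv2.undistortPoints(np.stack([u,v],-1).reshape(-1,1,2).astype(np.float64),K,np.array(c["D"])).reshape(H,W,2)
    z=c["z_map"]; P=np.concatenate([p*z[...,None],z[...,None]],-1)
    Wd=P@c["pose"][:3,:3].T+c["pose"][:3,3]
    Wd[z==0]=np.nan
    return Wd
def project(c,X):
    X=np.atleast_2d(X); R=c["pose"][:3,:3]; t=c["pose"][:3,3]
    K=np.array([[c["fx"],0,c["cx"]],[0,c["fy"],c["cy"]],[0,0,1]])
    q=(X-t)@R
    return cv2.projectPoints(q,np.zeros(3),np.zeros(3),K,np.array(c["D"]))[0].reshape(-1,2)
def sel(W,x,y,z):
    m=(W[...,0]>x[0])&(W[...,0]<x[1])&(W[...,1]>y[0])&(W[...,1]<y[1])&(W[...,2]>z[0])&(W[...,2]<z[1])
    return m
def rect(P):
    (cx,cy),(a,b),an=cv2.minAreaRect((P[:,:2]*1000).astype(np.float32)); return np.round([cx,cy,a,b,an],1)
def state():
    s=r.get_state(); print("t",round(s["time_s"],3),"tcp",np.round(s["tcp_pos"],4),"rot",np.round(s["eef_rot"],2),"F",np.round(s["contact_force"],1),"w",round(s["gripper_width"],4),"J",np.round(s["joints"],1)); return s
def mv(target,yaw):
    """report the tool-axis shift from measured pose to target xyz / yaw deg"""
    s=state(); d=np.array(target)-s["tcp_pos"]; y=np.radians(s["eef_rot"][2])
    tx=np.array([np.cos(y),np.sin(y)]); ty=np.array([np.sin(y),-np.cos(y)])
    dr=(yaw-s["eef_rot"][2]+180)%360-180
    print("dx %.4f dy %.4f dz %.4f roll(tool z, down) %.4f (%.1f deg)"%(tx@d[:2],ty@d[:2],-d[2],-np.radians(dr),-dr))
E
python3 - <<'E'
from h import *
for n in ("scene","side"):
    c=capture(n); W=cloud(c); np.save(f"{n}.npy",W); img=c["image"]
    hsv=cv2.cvtColor(img,cv2.COLOR_RGB2HSV)
    print(n,"table z",np.nanmedian(W[...,2][sel(W,(.35,.45),(.15,.25),(-.02,.02))]))
    for nm,x,y,z in [("boxtop",(.44,.56),(-.12,0),(.12,.145)),("cantop",(.44,.56),(0,.11),(.12,.145)),("sqpost",(.53,.62),(-.12,0),(.056,.08)),("rpost",(.43,.55),(-.36,-.26),(.147,.17)),("detrim",(.43,.55),(-.36,-.26),(.102,.11)),("tall",(.1,.8),(-.8,.5),(.16,.5))]:
        P=W[sel(W,x,y,z)]
        if len(P): print(nm,len(P),"mean",np.round(P.mean(0),4),"zmed",np.round(np.median(P[:,2]),4),"rect",rect(P), "min",np.round(P.min(0),3),"max",np.round(P.max(0),3))
    # plate
    P=W[sel(W,(.43,.65),(-.15,.15),(.005,.013))]; print("plate",len(P),rect(P))
    dark=(hsv[...,2]<60)&sel(W,(.35,.62),(.15,.45),(-.005,.012)); 
    nl,lab,st,_=cv2.connectedComponentsWithStats(dark.astype(np.uint8)); k=1+np.argmax(st[1:,4]); P=W[lab==k]; print("mat",len(P),rect(P),P[:,2].mean())
E
```

```text
scene table z 0.0010915539122027251
boxtop 434 mean [ 0.5115 -0.0657  0.1301] zmed 0.1315 rect [507.1 -61.7  52.9  52.3   1.4] min [ 0.48  -0.088  0.12 ] max [ 0.534 -0.036  0.135]
cantop 274 mean [0.4971 0.0433 0.1299] zmed 0.1314 rect [493.7  46.8  47.1  49.6  47.5] min [0.468 0.022 0.12 ] max [0.517 0.072 0.134]
sqpost 179 mean [ 0.5428 -0.061   0.0667] zmed 0.0661 rect [ 5.513e+02 -6.220e+01  4.250e+01  4.850e+01  2.000e-01] min [ 0.53  -0.086  0.056] max [ 0.573 -0.038  0.08 ]
rpost 72 mean [ 0.4855 -0.3135  0.1538] zmed 0.1552 rect [ 483.6 -312.9   15.4   16.    64.6] min [ 0.477 -0.321  0.147] max [ 0.493 -0.305  0.157]
detrim 469 mean [ 0.4944 -0.3144  0.1058] zmed 0.1061 rect [ 489.2 -312.2   74.6   74.2   71. ] min [ 0.45  -0.349  0.102] max [ 0.526 -0.274  0.11 ]
tall 6295 mean [0.2193 0.0541 0.3019] zmed 0.3075 rect [370.9 272.6 805.2 214.5  46.1] min [ 0.1   -0.078  0.16 ] max [0.716 0.5   0.439]
plate 1771 [535.9   3.7 159.2 220.2   6. ]Traceback (most recent call last):
  File "<stdin>", line 12, in <module>
    return _wrapfunc(a, 'argmax', axis=axis, out=out, **kwds)
    return bound(*args, **kwds)
ValueError: attempt to get argmax of an empty sequence
```

```bash
python3 - <<'E'
from h import *
for n in ("scene","side"):
    c=capture(n); W=cloud(c); img=c["image"]
    v=cv2.cvtColor(img,cv2.COLOR_RGB2HSV)[...,2]
    m=sel(W,(.33,.65),(.15,.45),(-.008,.012)); print(n,np.percentile(v[m],[1,5,20,50]))
    dark=(v<np.percentile(v[m],50)*.5)&m
    nl,lab,st,_=cv2.connectedComponentsWithStats(dark.astype(np.uint8))
    if nl>1:
        k=1+np.argmax(st[1:,4]); P=W[lab==k]; print("mat",len(P),rect(P),P[:,2].mean(),P.mean(0))
    for nm,x,y,z in [("boxtop",(.44,.56),(-.12,0),(.125,.145)),("cantop",(.44,.56),(0,.11),(.125,.145)),("rpost",(.43,.55),(-.36,-.26),(.147,.17)),("detrim",(.43,.55),(-.36,-.26),(.102,.11)),("plate",(.43,.65),(-.15,.15),(.0055,.011)),("meter",(.3,.46),(-.2,.2),(.012,.05)),("behind",(.6,.8),(-.4,.2),(.05,.4)),("right",(.2,.8),(-.8,-.4),(.05,.4))]:
        P=W[sel(W,x,y,z)]
        if len(P): print(nm,len(P),"mean",np.round(P.mean(0),4),"zmed",np.round(np.median(P[:,2]),4),"rect",rect(P),"zmax",P[:,2].max().round(3))
E
```

```text
scene [ 66.  67.  69. 195.]
mat 1642 [480.6 299.6 118.6 220.1  85.6] 0.004040289740535878 [0.48833739 0.29628233 0.00404029]
boxtop 373 mean [ 0.5101 -0.0643  0.1314] zmed 0.132 rect [507.  -62.4  51.5  51.1   2.2] zmax 0.135
cantop 235 mean [0.4959 0.0446 0.1312] zmed 0.1318 rect [493.9  46.8  47.2  49.4  42.9] zmax 0.135
rpost 72 mean [ 0.4855 -0.3136  0.1538] zmed 0.1549 rect [ 483.4 -313.    15.3   16.3   26.4] zmax 0.158
detrim 451 mean [ 0.4941 -0.314   0.1058] zmed 0.1062 rect [ 487.9 -311.5   73.6   76.6   64.1] zmax 0.11
plate 1373 mean [ 0.5447 -0.0163  0.009 ] zmed 0.0091 rect [533.4  -0.  151.2 213.9   6.1] zmax 0.011
meter 1200 mean [ 0.347  -0.0693  0.0297] zmed 0.0323 rect [331.9   8.1  92.2 316.4   8.7] zmax 0.042
behind 2969 mean [ 0.7613 -0.3393  0.1381] zmed 0.1505 rect [ 750.4 -312.9   93.9  199.7   31.4] zmax 0.154
right 1527 mean [ 0.7639 -0.4299  0.1478] zmed 0.151 rect [ 676.6 -491.   303.8   58.8   37.3] zmax 0.154
side [ 23.  28.  36. 187.]
mat 4487 [480.8 303.1 119.3 219.3  85.9] 0.004649321500909081 [0.47517407 0.30607379 0.00464932]
boxtop 264 mean [ 0.5051 -0.0571  0.1323] zmed 0.133 rect [506.7 -60.4  50.5  53.2   0.6] zmax 0.136
cantop 257 mean [0.4902 0.0521 0.1325] zmed 0.133 rect [492.7  48.1  49.3  50.6  43.5] zmax 0.137
rpost 17 mean [ 0.4832 -0.3082  0.1538] zmed 0.1548 rect [ 483.7 -310.1   10.7   21.5   43.2] zmax 0.158
detrim 121 mean [ 0.486  -0.2994  0.1057] zmed 0.1058 rect [ 488.1 -306.3   70.6   72.4   19.9] zmax 0.11
plate 913 mean [0.5236 0.0337 0.0093] zmed 0.0096 rect [535.6   2.5 219.1 286.9   3.4] zmax 0.011
meter 1246 mean [ 0.3402 -0.0249  0.03  ] zmed 0.0332 rect [379.9   9.9 310.2 159.4  89.9] zmax 0.043
behind 1202 mean [ 0.7507 -0.3179  0.1037] zmed 0.098 rect [ 747.6 -310.9  110.8  192.5   22.8] zmax 0.154
right 4490 mean [ 0.47   -0.5669  0.1242] zmed 0.1343 rect [ 552.6 -588.3  582.4  242.5   18.7] zmax 0.166
```

```bash
python3 - <<'E'
from h import *
mv((.48,0,.30),-174)
E
```

```text
t 1.4 tcp [ 0.2326 -0.6336  0.2456] rot [ 180.     -0.   -159.84] F [-0.3  0.3 -0. ] w 0.0879 J [-53.3  20.5   0.7   0.  -70.1 -16.5]
dx -0.4506 dy 0.5096 dz -0.0544 roll(tool z, down) 0.2471 (14.2 deg)
```

Call:
{"api": "step_arm", "payload": {
  "motion": [
    [0.0876, -0.041, 0.046, -0.005, 0],
    [0.0876, -0.082, 0.092, -0.02, 0],
    [0.0876, -0.123, 0.139, -0.034, 0],
    [0.0876, -0.164, 0.185, -0.044, 0],
    [0.0876, -0.205, 0.232, -0.054, 0]
  ],
  "newtons": 20
}}

```text
time_s: 2.02
tcp_pos: [0.3444, -0.3462, 0.2997]
eef_rot: [-180.0, 0.0, -159.9]
contact_force: [1.8, 0.4, -0.1]
gripper_width: 0.0874
```

Call:
{"api": "step_arm", "payload": {
  "motion": [
    [0.0876, -0.041, 0.046, 0, 0],
    [0.0876, -0.082, 0.092, 0, 0],
    [0.0876, -0.123, 0.139, 0, 0],
    [0.0876, -0.164, 0.185, 0, 0.12],
    [0.0876, -0.205, 0.232, 0, 0.247]
  ]
}}

```text
time_s: 2.65
tcp_pos: [0.4569, -0.0574, 0.2997]
eef_rot: [180.0, 0.1, -174.2]
contact_force: [1.9, -0.6, 0.1]
gripper_width: 0.0879
```

```bash
python3 - <<'E'
from h import *
mv((.48,0,.30),-174)
E
```

```text
t 2.65 tcp [ 0.4569 -0.0574  0.2997] rot [ 1.7999e+02  9.0000e-02 -1.7421e+02] F [ 1.9 -0.6  0.1] w 0.0879 J [  17.5   -2.2  -20.     0.   -72.2 -101.7]
dx -0.0288 dy 0.0548 dz -0.0003 roll(tool z, down) -0.0036 (-0.2 deg)
```

Call:
{"api": "step_arm", "payload": {
  "motion": [
    [0.0876, -0.01, 0.05, 0, 0],
    [0.0876, -0.01, 0.05, -0.04, 0],
    [0.0876, -0.01, 0.05, -0.06, 0]
  ]
}}

```text
time_s: 3.02
tcp_pos: [0.4618, -0.0077, 0.3611]
eef_rot: [180.0, 0.1, -173.9]
contact_force: [0.1, 0.1, -0.1]
gripper_width: 0.0878
```

```bash
python3 - <<'E'
from h import *
state()
c=capture("wrist"); W=cloud(c); np.save("w.npy",W)
cv2.imwrite("pics/w1.png",cv2.cvtColor(c["image"],cv2.COLOR_RGB2BGR))
for nm,x,y,z in [("boxtop",(.44,.56),(-.12,0),(.125,.145)),("cantop",(.44,.56),(0,.11),(.125,.145)),("sqtop",(.54,.62),(-.12,0),(.060,.08)),("sqbase",(.53,.62),(-.12,0),(.018,.028)),("plate",(.43,.65),(-.15,.15),(.0055,.011)),("lip",(.57,.65),(-.15,.15),(.028,.045)),]:
    P=W[sel(W,x,y,z)]
    if len(P): print(nm,len(P),"mean",np.round(P.mean(0),4),"zmed",np.round(np.median(P[:,2]),4),"rect",rect(P),"zmax",P[:,2].max().round(3))
E
```

```text
t 3.025 tcp [ 0.4618 -0.0077  0.3611] rot [ 1.8000e+02  1.2000e-01 -1.7387e+02] F [ 0.1  0.1 -0.1] w 0.0878 J [  23.6   -3.6  -13.4    0.   -80.  -107.5]
boxtop 1748 mean [ 0.507  -0.0616  0.1314] zmed 0.1315 rect [508.3 -61.6  51.2  49.8   2.8] zmax 0.134
cantop 1358 mean [0.4931 0.047  0.1313] zmed 0.1315 rect [493.8  47.5  48.7  49.5  46.2] zmax 0.134
sqtop 100 mean [ 0.5656 -0.0551  0.0662] zmed 0.0662 rect [566.2 -55.3  13.7  13.8  12.7] zmax 0.068
sqbase 202 mean [ 0.596  -0.046   0.0233] zmed 0.0234 rect [585.5 -49.   97.   48.   89. ] zmax 0.028
plate 5866 mean [0.5279 0.0061 0.0087] zmed 0.0086 rect [529.6  -1.7 139.7 210.6   6.3] zmax 0.011
lip 891 mean [0.602  0.0074 0.0303] zmed 0.0303 rect [602.    6.8  13.  209.6   6.3] zmax 0.033
```

View pics/w1.png

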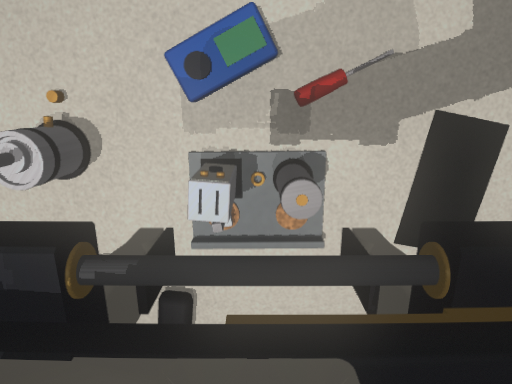

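The wrist view shows the box top at (212,198), the can top at (301,197), the brass ring at (258,179) and the mat at (455,180). From it the store is centred at about (533.5, -0.4) mm with yaw 6.2°. The can goes first.

Call:
{"api": "step_arm", "payload": {
  "motion": [
    [0.0876, -0.038, 0.051, 0.05, 0],
    [0.0876, -0.038, 0.051, 0.11, 0],
    [0.0876, -0.038, 0.051, 0.165, 0],
    [0.0876, -0.038, 0.051, 0.165, 0]
  ]
}}

```text
time_s: 3.58
tcp_pos: [0.491, 0.045, 0.1905]
eef_rot: [-179.9, -0.5, -174.0]
contact_force: [-0.4, -0.8, 0.9]
gripper_width: 0.0877
```

```bash
python3 - <<'E'
from h import *
mv((.494,.047,.105),-174)
E
```

```text
t 3.575 tcp [0.491  0.045  0.1905] rot [-179.86   -0.47 -174.01] F [-0.4 -0.8  0.9] w 0.0877 J [ 2.810e+01  6.200e+00 -2.600e+01 -1.000e-01 -5.830e+01 -1.121e+02]
dx -0.0032 dy 0.0017 dz 0.0855 roll(tool z, down) -0.0002 (-0.0 deg)
```

Call:
{"api": "step_arm", "payload": {
  "motion": [
    [0.0876, -0.002, 0.001, 0.05, 0],
    [0.0876, -0.002, 0.001, 0.085, 0],
    [0.0876, -0.002, 0.001, 0.09, 0],
    [0.0876, -0.002, 0.001, 0.09, 0]
  ]
}}

```text
time_s: 4.08
tcp_pos: [0.4972, 0.0476, 0.1063]
eef_rot: [180.0, 0.2, -174.0]
contact_force: [0.2, -0.0, 0.1]
gripper_width: 0.0875
```

Call:
{"api": "step_arm", "payload": {
  "motion": [
    [0.04, 0, 0, 0, 0],
    [0.04, 0, 0, 0, 0],
    [0.04, 0, 0, 0, 0],
    [0.04, 0, 0, 0, 0],
    [0.04, 0, 0, 0, 0]
  ]
}}

```text
time_s: 4.7
tcp_pos: [0.4958, 0.0473, 0.1042]
eef_rot: [180.0, 0.0, -174.0]
contact_force: [0.6, 0.9, 0.5]
gripper_width: 0.0497
```

Call:
{"api": "step_arm", "payload": {
  "motion": [
    [0.04, 0, 0, 0, 0],
    [0.04, 0, 0, -0.01, 0],
    [0.04, 0, 0, -0.04, 0],
    [0.04, 0, 0, -0.08, 0],
    [0.04, 0, 0, -0.08, 0]
  ],
  "newtons": 30
}}

```text
time_s: 5.32
tcp_pos: [0.4972, 0.0477, 0.1873]
eef_rot: [179.9, 0.3, -174.0]
contact_force: [0.6, -0.1, -4.0]
gripper_width: 0.0498
```

```bash
python3 - <<'E'
from h import *
mv((.536,.297,.1842),-174)
E
```

```text
t 5.325 tcp [0.4972 0.0477 0.1873] rot [ 179.91    0.31 -173.98] F [ 0.6 -0.1 -4. ] w 0.0498 J [  28.1    6.6  -26.1    0.   -57.  -112.1]
dx -0.0648 dy 0.2438 dz 0.0031 roll(tool z, down) 0.0004 (0.0 deg)
```

Call:
{"api": "step_arm", "payload": {
  "motion": [
    [0.04, -0.007, 0.025, 0, 0],
    [0.04, -0.02, 0.075, 0, 0],
    [0.04, -0.033, 0.125, 0, 0],
    [0.04, -0.046, 0.175, 0, 0],
    [0.04, -0.058, 0.22, 0, 0]
  ]
}}

```text
time_s: 5.95
tcp_pos: [0.5296, 0.2734, 0.183]
eef_rot: [-179.9, -0.1, -174.0]
contact_force: [0.0, 0.2, -4.2]
gripper_width: 0.0499
```

Call:
{"api": "step_arm", "payload": {
  "motion": [
    [0.04, -0.006, 0.023, 0, 0],
    [0.04, -0.006, 0.023, 0.02, 0],
    [0.04, -0.006, 0.023, 0.05, 0],
    [0.04, -0.006, 0.023, 0.065, 0],
    [0.04, -0.006, 0.023, 0.07, 0]
  ]
}}

```text
time_s: 6.58
tcp_pos: [0.5334, 0.2948, 0.113]
eef_rot: [-179.9, -0.1, -174.0]
contact_force: [1.8, 0.1, -2.8]
gripper_width: 0.0498
```

```bash
python3 - <<'E'
from h import *
mv((.536,.297,.0965),-174)
E
```

```text
t 6.575 tcp [0.5334 0.2948 0.113 ] rot [-1.7992e+02 -1.0000e-01 -1.7402e+02] F [ 1.8  0.1 -2.8] w 0.0498 J [  47.3   21.1  -17.4    0.   -51.7 -131.3]
dx -0.0028 dy 0.0019 dz 0.0165 roll(tool z, down) -0.0003 (-0.0 deg)
```

Call:
{"api": "step_arm", "payload": {
  "motion": [
    [0.04, -0.001, 0.001, 0.01, 0],
    [0.04, -0.001, 0.001, 0.014, 0],
    [0.04, -0.001, 0.001, 0.016, 0],
    [0.04, -0.001, 0.001, 0.017, 0],
    [0.04, -0.001, 0.001, 0.017, 0]
  ]
}}

```text
time_s: 7.2
tcp_pos: [0.5348, 0.2967, 0.0973]
eef_rot: [180.0, 0.0, -174.0]
contact_force: [0.5, -0.5, -2.9]
gripper_width: 0.0493
```

```bash
python3 - <<'E'
from h import *
mv((.536,.297,.0965),-174)
E
```

```text
t 7.2 tcp [0.5348 0.2967 0.0973] rot [ 1.7999e+02  2.0000e-02 -1.7400e+02] F [ 0.5 -0.5 -2.9] w 0.0493 J [  47.3   22.2  -18.1    0.   -49.7 -131.3]
dx -0.0012 dy 0.0002 dz 0.0008 roll(tool z, down) 0.0001 (0.0 deg)
```

Call:
{"api": "step_arm", "payload": {
  "motion": [
    [0.04, 0, 0, 0.001, 0],
    [0.04, 0, 0, 0.0015, 0],
    [0.04, 0, 0, 0.0015, 0]
  ]
}}

```text
time_s: 7.58
tcp_pos: [0.535, 0.2968, 0.0962]
eef_rot: [180.0, 0.0, -174.0]
contact_force: [-2.0, -0.1, 2.9]
gripper_width: 0.0496
```

Call:
{"api": "step_arm", "payload": {
  "motion": [
    [0.06, 0, 0, 0, 0],
    [0.0876, 0, 0, 0, 0],
    [0.0876, 0, 0, 0, 0],
    [0.0876, 0, 0, -0.02, 0],
    [0.0876, 0, 0, -0.07, 0]
  ]
}}

```text
time_s: 8.2
tcp_pos: [0.5335, 0.2956, 0.1638]
eef_rot: [-179.8, -0.3, -174.0]
contact_force: [1.0, 0.4, -0.3]
gripper_width: 0.0866
```

```bash
python3 - <<'E'
from h import *
mv((.5077,-.0617,.2),-176.5)
c=capture("side"); W=cloud(c); P=W[sel(W,(.45,.6),(.2,.4),(.115,.14))]; print(len(P),rect(P),np.median(P[:,2]))
E
```

```text
t 8.2 tcp [0.5335 0.2956 0.1638] rot [-179.81   -0.26 -174.01] F [ 1.   0.4 -0.3] w 0.0866 J [  47.3   18.3  -13.9   -0.   -58.1 -131.3]
dx 0.0629 dy -0.3526 dz -0.0362 roll(tool z, down) 0.0434 (2.5 deg)
347 [526.4 297.8  39.5  49.6   5.9] 0.12452832771158273
```

Call:
{"api": "step_arm", "payload": {
  "motion": [
    [0.0876, 0.0, 0.0, -0.03, 0],
    [0.0876, 0.01, -0.055, -0.04, 0],
    [0.0876, 0.02, -0.115, -0.04, 0],
    [0.0876, 0.031, -0.175, -0.04, 0],
    [0.0876, 0.042, -0.235, -0.04, 0]
  ]
}}

```text
time_s: 8.88
tcp_pos: [0.5172, 0.0569, 0.2058]
eef_rot: [180.0, 0.1, -174.0]
contact_force: [1.4, -0.5, 1.0]
gripper_width: 0.088
```

Call:
{"api": "step_arm", "payload": {
  "motion": [
    [0.0876, 0.01, -0.058, 0, 0.02],
    [0.0876, 0.021, -0.116, 0, 0.043],
    [0.0876, 0.021, -0.118, 0, 0.043],
    [0.0876, 0.021, -0.118, 0, 0.043]
  ]
}}

```text
time_s: 9.38
tcp_pos: [0.5091, -0.0613, 0.2057]
eef_rot: [180.0, 0.0, -176.5]
contact_force: [-0.1, -0.5, 0.8]
gripper_width: 0.0879
```

```bash
python3 - <<'E'
from h import *
mv((.5077,-.0617,.105),-176.5)
c=capture("wrist"); W=cloud(c)
cv2.imwrite("pics/w2.png",cv2.cvtColor(c["image"],cv2.COLOR_RGB2BGR))
P=W[sel(W,(.44,.56),(-.12,0),(.127,.137))]; print(len(P),rect(P))
P=W[sel(W,(.44,.56),(-.12,0),(.127,.133))]; print(len(P),rect(P))
E
```

```text
t 9.375 tcp [ 0.5091 -0.0613  0.2057] rot [ 1.7999e+02  3.0000e-02 -1.7653e+02] F [-0.1 -0.5  0.8] w 0.0879 J [  15.1    7.   -22.9   -0.   -60.1 -101.6]
dx 0.0014 dy -0.0003 dz 0.1007 roll(tool z, down) -0.0005 (-0.0 deg)
4991 [508.3 -61.7  50.8  49.8   1.8]
4900 [508.3 -61.7  50.8  49.8   1.8]
```

View pics/w2.png

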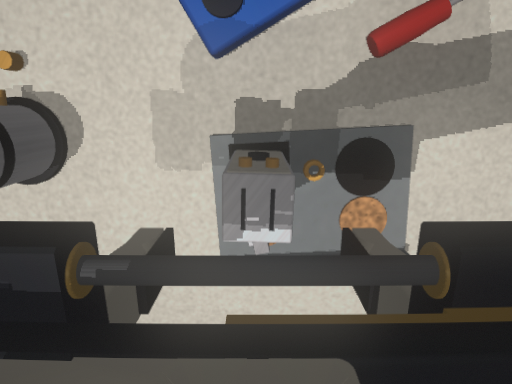

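The wrist view has the box top at (258,210), the bare can pad at (365,167) and the ring at (315,171). Box yaw measures about 1.8°, so I descend on it.

Call:
{"api": "step_arm", "payload": {
  "motion": [
    [0.0876, 0, 0, 0.03, 0.03],
    [0.0876, 0, 0, 0.075, 0.03],
    [0.0876, 0, 0, 0.101, 0.03],
    [0.0876, 0, 0, 0.101, 0.03],
    [0.0876, 0, 0, 0.101, 0.03]
  ],
  "newtons": 25
}}

```text
time_s: 10.05
tcp_pos: [0.51, -0.0601, 0.1056]
eef_rot: [-180.0, 0.1, -178.1]
contact_force: [0.2, -0.2, 0.2]
gripper_width: 0.0876
```

Call:
{"api": "step_arm", "payload": {
  "motion": [
    [0.04, 0, 0, 0, 0],
    [0.04, 0, 0, 0, 0],
    [0.04, 0, 0, 0, 0],
    [0.04, 0, 0, 0, 0],
    [0.04, 0, 0, 0, 0]
  ]
}}

```text
time_s: 10.68
tcp_pos: [0.509, -0.0611, 0.1047]
eef_rot: [-180.0, 0.0, -178.2]
contact_force: [-0.7, 0.2, 0.8]
gripper_width: 0.0498
```

Call:
{"api": "step_arm", "payload": {
  "motion": [
    [0.04, 0, 0, 0, 0],
    [0.04, 0, 0, -0.01, 0],
    [0.04, 0, 0, -0.04, 0],
    [0.04, 0, 0, -0.08, 0],
    [0.04, 0, 0, -0.08, 0]
  ],
  "newtons": 30
}}

```text
time_s: 11.3
tcp_pos: [0.5107, -0.0607, 0.1879]
eef_rot: [180.0, 0.3, -178.2]
contact_force: [0.1, -0.7, -3.2]
gripper_width: 0.0498
```

```bash
python3 - <<'E'
from h import *
mv((.427,.305,.1842),-178)
E
```

```text
t 11.3 tcp [ 0.5107 -0.0607  0.1879] rot [ 179.95    0.33 -178.16] F [ 0.1 -0.7 -3.2] w 0.0498 J [  15.1    7.9  -24.4    0.   -57.4 -103.3]
dx 0.0719 dy 0.3682 dz 0.0037 roll(tool z, down) -0.0027 (-0.2 deg)
```

Call:
{"api": "step_arm", "payload": {
  "motion": [
    [0.04, 0.005, 0.025, 0, 0],
    [0.04, 0.014, 0.075, 0, 0],
    [0.04, 0.024, 0.125, 0, 0],
    [0.04, 0.034, 0.178, 0, 0],
    [0.04, 0.044, 0.23, 0, 0]
  ]
}}

```text
time_s: 11.92
tcp_pos: [0.4565, 0.1687, 0.184]
eef_rot: [-180.0, -0.1, -178.2]
contact_force: [0.3, -0.1, -3.0]
gripper_width: 0.0498
```

Call:
{"api": "step_arm", "payload": {
  "motion": [
    [0.04, 0.01, 0.052, 0, 0],
    [0.04, 0.02, 0.1, 0, 0],
    [0.04, 0.027, 0.136, 0, 0],
    [0.04, 0.027, 0.136, 0.02, 0],
    [0.04, 0.027, 0.136, 0.06, 0]
  ]
}}

```text
time_s: 12.55
tcp_pos: [0.4264, 0.3037, 0.1244]
eef_rot: [179.9, 0.1, -178.1]
contact_force: [-0.3, 1.0, -4.6]
gripper_width: 0.05
```

```bash
python3 - <<'E'
from h import *
mv((.427,.305,.0965),-178)
E
```

```text
t 12.55 tcp [0.4264 0.3037 0.1244] rot [ 1.7989e+02  7.0000e-02 -1.7811e+02] F [-0.3  1.  -4.6] w 0.05 J [  57.    12.9  -27.7   -0.   -49.3 -145.1]
dx -0.0007 dy 0.0012 dz 0.0279 roll(tool z, down) -0.0019 (-0.1 deg)
```

Call:
{"api": "step_arm", "payload": {
  "motion": [
    [0.04, 0, 0, 0.013, 0],
    [0.04, 0, 0, 0.022, 0],
    [0.04, 0, 0, 0.026, 0],
    [0.04, 0, 0, 0.028, 0],
    [0.04, 0, 0, 0.029, 0]
  ]
}}

```text
time_s: 13.18
tcp_pos: [0.4268, 0.3029, 0.0967]
eef_rot: [180.0, 0.1, -178.2]
contact_force: [-2.9, -1.8, 10.3]
gripper_width: 0.0501
```

Call:
{"api": "step_arm", "payload": {
  "motion": [
    [0.04, 0, 0, 0, 0]
  ]
}}

```text
time_s: 13.3
tcp_pos: [0.4268, 0.3029, 0.0967]
eef_rot: [179.9, 0.1, -178.2]
contact_force: [-0.5, -1.6, 5.1]
gripper_width: 0.0501
```

Call:
{"api": "step_arm", "payload": {
  "motion": [
    [0.06, 0, 0, 0, 0],
    [0.0876, 0, 0, 0, 0],
    [0.0876, 0, 0, 0, 0],
    [0.0876, 0, 0, -0.03, 0],
    [0.0876, 0, 0, -0.09, 0]
  ]
}}

```text
time_s: 13.92
tcp_pos: [0.4254, 0.3014, 0.1844]
eef_rot: [-179.8, -0.2, -178.2]
contact_force: [1.3, 1.3, 0.7]
gripper_width: 0.087
```

Call:
{"api": "step_arm", "payload": {
  "motion": [
    [0.0876, 0, 0, -0.06, 0],
    [0.0876, -0.006, -0.06, -0.06, 0],
    [0.0876, -0.01, -0.12, -0.06, 0],
    [0.0876, -0.014, -0.18, -0.06, 0],
    [0.0876, -0.018, -0.24, -0.06, 0]
  ]
}}

```text
time_s: 14.55
tcp_pos: [0.4518, 0.0616, 0.2459]
eef_rot: [180.0, 0.0, -178.1]
contact_force: [0.7, -0.4, -0.1]
gripper_width: 0.0872
```

```bash
python3 - <<'E'
from h import *
mv((.484,-.312,.25),-174)
c=capture("wrist"); W=cloud(c)
cv2.imwrite("pics/w3.png",cv2.cvtColor(c["image"],cv2.COLOR_RGB2BGR))
c=capture("side")
cv2.imwrite("pics/s3.png",cv2.cvtColor(c["image"],cv2.COLOR_RGB2BGR)); W=cloud(c)
P=W[sel(W,(.48,.6),(.2,.4),(.115,.14))]; print("can",len(P),rect(P))
P=W[sel(W,(.35,.48),(.2,.4),(.115,.14))]; print("box",len(P),rect(P))
E
```

```text
t 14.55 tcp [0.4518 0.0616 0.2459] rot [ 1.7998e+02  4.0000e-02 -1.7813e+02] F [ 0.7 -0.4 -0.1] w 0.0872 J [  32.6   -0.7  -25.6    0.   -65.  -120.8]
dx -0.0199 dy -0.3744 dz -0.0041 roll(tool z, down) -0.0721 (-4.1 deg)
can 422 [531.4 298.5  49.   50.   11.3]
box 628 [424.2 303.6  51.1  52.5   1.6]
```

View pics/w3.png

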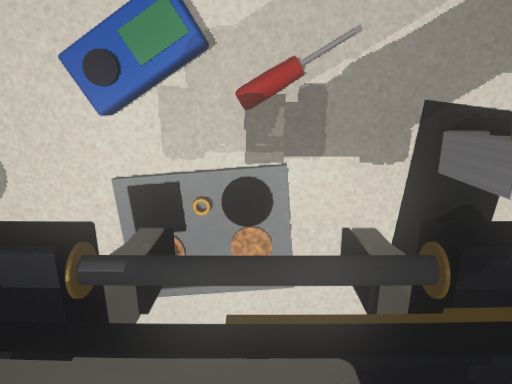

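View pics/s3.png

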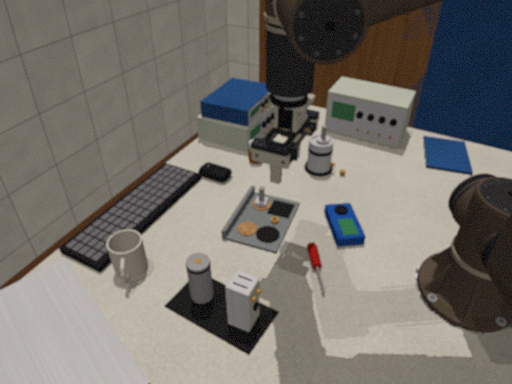

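Both stand upright on the mat: in the side view the can is at (200,278) and the box at (243,300). The wrist view shows the pads bare, with the square pad at (157,207), the round pad at (247,202), cork at (251,245) and the ring at (202,207). I measure the pads now.

```bash
cat > pads.py <<'E'
from h import *
def pads(n):
    c=capture(n); W=cloud(c); hsv=cv2.cvtColor(c["image"],cv2.COLOR_RGB2HSV); 
    cen=dict(pad_box=(.5056,-.0588),pad_can=(.4938,.0506),pad_round=(.5515,.0569))
    for k,(x,y) in cen.items():
        m=sel(W,(x-.045,x+.045),(y-.045,y+.045),(0,.02))
        v=hsv[...,2]; s=hsv[...,1]
        if k=="pad_round": mm=m&(s>80)&(hsv[...,0]<25)
        else: mm=m&(v<0.62*np.median(v[sel(W,(.46,.6),(-.1,.1),(.005,.0105))]))
        nl,lab,st,_=cv2.connectedComponentsWithStats(mm.astype(np.uint8))
        if nl<2: print(n,k,"none");continue
        j=1+np.argmax(st[1:,4]); P=W[lab==j]
        (ex,ey),er=cv2.minEnclosingCircle((P[:,:2]*1000).astype(np.float32))
        print(n,k,len(P),"rect",rect(P),"mean",np.round(P.mean(0)*1000,1),"circ",round(ex,1),round(ey,1),round(er,1))
    P=W[sel(W,(.57,.65),(-.15,.15),(.026,.035))]; 
    if len(P): print("lip",len(P),rect(P))
if __name__=="__main__":
    for n in ("wrist","scene"): pads(n)
E
python3 pads.py
```

```text
wrist pad_box 2261 rect [507.  -59.3  62.5  62.9   6. ] mean [502.6 -58.1  11.4] circ 506.6 -59.1 43.0
wrist pad_can 1997 rect [494.1  49.6  60.5  61.3  48.2] mean [493.5  49.7  11.5] circ 494.6 49.7 31.2
wrist pad_round 974 rect [544.2  56.5  51.5  38.2  88.2] mean [546.   56.1  11.5] circ 551.4 55.7 26.4
lip 943 [600.2  23.6  13.1 174.9   6.2]
scene pad_box 441 rect [506.2 -60.1  62.3  62.4   5.7] mean [505.7 -62.5  11.9] circ 506.6 -60.8 42.5
scene pad_can 280 rect [493.5  48.3  57.5  58.4  69. ] mean [494.1  47.1  12. ] circ 494.1 49.4 31.5
scene pad_round 227 rect [550.3  56.   49.9  50.4  71.4] mean [550.8  54.2  12. ] circ 549.1 54.9 26.6
lip 390 [586.1   4.1  45.3 210.1   6.2]
```

Call:
{"api": "step_arm", "payload": {
  "motion": [
    [0.0876, -0.003, -0.058, 0, 0],
    [0.0876, -0.006, -0.118, 0, 0],
    [0.0876, -0.01, -0.178, 0, 0],
    [0.0876, -0.013, -0.236, 0, 0],
    [0.0876, -0.016, -0.295, 0, 0]
  ]
}}

```text
time_s: 15.38
tcp_pos: [0.4784, -0.2317, 0.2456]
eef_rot: [-180.0, 0.0, -178.1]
contact_force: [1.9, 0.7, 0.0]
gripper_width: 0.0872
```

Call:
{"api": "step_arm", "payload": {
  "motion": [
    [0.0876, -0.004, -0.05, 0, -0.035],
    [0.0876, -0.004, -0.079, 0, -0.072],
    [0.0876, -0.004, -0.079, 0, -0.072]
  ]
}}

```text
time_s: 15.75
tcp_pos: [0.4846, -0.3105, 0.2446]
eef_rot: [180.0, -0.1, -174.1]
contact_force: [-0.6, 0.7, 0.6]
gripper_width: 0.0874
```

```bash
cat > rs.py <<'E'
from h import *
c=capture("wrist"); W=cloud(c)
import sys
cv2.imwrite(sys.argv[1],cv2.cvtColor(c["image"],cv2.COLOR_RGB2BGR))
for nm,x,y,z in [("rpost",(.43,.55),(-.36,-.26),(.150,.160)),("rbase",(.43,.55),(-.36,-.26),(.1085,.1155)),("detrim",(.43,.55),(-.36,-.26),(.103,.1083)),("det",(.43,.55),(-.36,-.26),(.095,.115)),("seat",(.43,.55),(-.36,-.26),(.097,.1025))]:
    P=W[sel(W,x,y,z)]
    if len(P): print(nm,len(P),"mean",np.round(P.mean(0),4),"rect",rect(P),"circ",cv2.minEnclosingCircle((P[:,:2]*1000).astype(np.float32)))
E
python3 -c "
from h import *
mv((.484,-.312,.139),-174)"
python3 rs.py pics/w4.png
```

```text
t 15.75 tcp [ 0.4846 -0.3105  0.2446] rot [ 1.7998e+02 -8.0000e-02 -1.7410e+02] F [-0.6  0.7  0.6] w 0.0874 J [-13.2  11.3 -12.2   0.  -66.6 -70.9]
dx 0.0007 dy -0.0014 dz 0.1056 roll(tool z, down) -0.0018 (-0.1 deg)
rpost 370 mean [ 0.4845 -0.3128  0.1552] rect [ 485.  -312.8   15.4   14.9    7.3] circ ((485.0075378417969, -312.8995666503906), 8.014585494995117)
rbase 1083 mean [ 0.4809 -0.313   0.1124] rect [ 480.6 -306.6   44.1   52.3    7.3] circ ((477.2003173828125, -305.2474365234375), 30.85271453857422)
detrim 1929 mean [ 0.4876 -0.3116  0.1061] rect [ 489.5 -310.9   74.6   74.7    4.2] circ ((489.44073486328125, -311.3062438964844), 37.84172439575195)
det 4979 mean [ 0.4874 -0.3114  0.1053] rect [ 489.3 -310.9   75.    74.7    3.7] circ ((489.43133544921875, -311.3009338378906), 37.84389877319336)
seat 1910 mean [ 0.4908 -0.3103  0.1006] rect [ 486.3 -311.2   68.5   61.3    1.4] circ ((485.58929443359375, -310.9591369628906), 35.266944885253906)
```

View pics/w4.png

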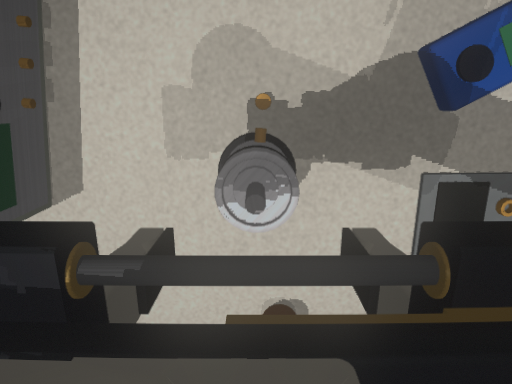

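The wrist view has the round post at (256,195), the seat ring around (257,190) and the loose plug at (263,100). Detector centre measures (489.4, -311.0) mm and the post (485.0, -312.8) mm.

Call:
{"api": "step_arm", "payload": {
  "motion": [
    [0.06, 0, -0.002, 0.03, 0],
    [0.05, 0, -0.002, 0.07, 0],
    [0.05, 0, -0.002, 0.1, 0],
    [0.05, 0, -0.002, 0.106, 0],
    [0.05, 0, -0.002, 0.106, 0]
  ],
  "newtons": 20
}}

```text
time_s: 16.42
tcp_pos: [0.4849, -0.3112, 0.1403]
eef_rot: [-180.0, 0.0, -174.0]
contact_force: [0.4, 0.2, -0.6]
gripper_width: 0.0504
```

Call:
{"api": "step_arm", "payload": {
  "motion": [
    [0.01, 0, 0, 0, 0],
    [0.01, 0, 0, 0, 0],
    [0.01, 0, 0, 0, 0],
    [0.01, 0, 0, 0, 0]
  ]
}}

```text
time_s: 16.92
tcp_pos: [0.4841, -0.312, 0.1399]
eef_rot: [-180.0, 0.0, -174.1]
contact_force: [-0.2, 0.4, -1.2]
gripper_width: 0.0154
```

```bash
python3 -c "
from h import *
mv((.484,-.312,.139),-174)"
```

```text
t 16.925 tcp [ 0.4841 -0.312   0.1399] rot [-1.7999e+02  2.0000e-02 -1.7407e+02] F [-0.2  0.4 -1.2] w 0.0154 J [-13.4  16.5 -20.1  -0.  -53.3 -70.7]
dx 0.0001 dy 0.0001 dz 0.0009 roll(tool z, down) -0.0012 (-0.1 deg)
```

Call:
{"api": "step_arm", "payload": {
  "motion": [
    [0.01, 0, 0, -0.01, 0],
    [0.01, 0, 0, -0.03, 0],
    [0.01, 0, 0, -0.06, 0],
    [0.01, 0, 0.02, -0.06, 0],
    [0.01, 0, 0.06, -0.06, 0]
  ]
}}

```text
time_s: 17.55
tcp_pos: [0.4776, -0.2519, 0.1996]
eef_rot: [180.0, 0.0, -174.2]
contact_force: [0.7, 0.7, -0.8]
gripper_width: 0.0154
```

```bash
python3 -c "
from h import *
mv((.5515,.0558,.20),-174)"
```

```text
t 17.55 tcp [ 0.4776 -0.2519  0.1996] rot [ 1.8000e+02  2.0000e-02 -1.7417e+02] F [ 0.7  0.7 -0.8] w 0.0154 J [ -7.    9.9 -20.2  -0.  -59.9 -77.2]
dx -0.1047 dy 0.2986 dz -0.0004 roll(tool z, down) -0.0030 (-0.2 deg)
```

Call:
{"api": "step_arm", "payload": {
  "motion": [
    [0.01, -0.018, 0.05, 0, 0],
    [0.01, -0.036, 0.105, 0, 0],
    [0.01, -0.055, 0.16, 0, 0],
    [0.01, -0.074, 0.212, 0, 0],
    [0.01, -0.09, 0.258, 0, 0]
  ]
}}

```text
time_s: 18.18
tcp_pos: [0.5403, 0.0161, 0.1996]
eef_rot: [180.0, -0.0, -174.0]
contact_force: [0.5, -0.4, 0.8]
gripper_width: 0.0153
```

Call:
{"api": "step_arm", "payload": {
  "motion": [
    [0.01, -0.01, 0.028, 0, 0],
    [0.01, -0.014, 0.04, 0.03, 0],
    [0.01, -0.014, 0.04, 0.08, 0],
    [0.01, -0.014, 0.04, 0.12, 0],
    [0.01, -0.014, 0.04, 0.125, 0]
  ]
}}

```text
time_s: 18.8
tcp_pos: [0.5481, 0.0544, 0.0721]
eef_rot: [-179.9, -0.3, -174.1]
contact_force: [0.2, 0.1, -0.8]
gripper_width: 0.0157
```

```bash
python3 -c "
from h import *
mv((.551,.0558,.0509),-174)
c=capture('side');cv2.imwrite('pics/s5.png',cv2.cvtColor(c['image'],cv2.COLOR_RGB2BGR)[100:360,100:400])
print('pr',[(d['p'],d['location']) for d in spotter.tip_of('side','round_source')])"
```

```text
t 18.8 tcp [0.5481 0.0544 0.0721] rot [-179.91   -0.33 -174.06] F [ 0.2  0.1 -0.8] w 0.0157 J [  26.    19.3  -27.1   -0.   -44.  -110.1]
dx -0.0031 dy 0.0011 dz 0.0212 roll(tool z, down) -0.0010 (-0.1 deg)
pr [(0.6, [0.5453, 0.0539, 0.0297])]
```

View pics/s5.png

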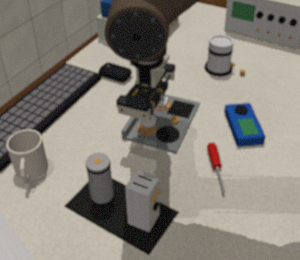

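Call:
{"api": "step_arm", "payload": {
  "motion": [
    [0.01, 0, 0, 0.01, 0],
    [0.01, 0, 0, 0.016, 0],
    [0.01, 0, 0, 0.018, 0],
    [0.01, 0, 0, 0.018, 0],
    [0.01, 0, 0, 0.018, 0]
  ]
}}

```text
time_s: 19.52
tcp_pos: [0.5506, 0.055, 0.0568]
eef_rot: [180.0, 0.0, -174.1]
contact_force: [0.5, -0.1, -0.6]
gripper_width: 0.0154
```

```bash
python3 -c "
from h import *
mv((.551,.0558,.0509),-174)"
```

```text
t 19.525 tcp [0.5506 0.055  0.0568] rot [ 1.7999e+02  2.0000e-02 -1.7405e+02] F [ 0.5 -0.1 -0.6] w 0.0154 J [  26.    20.5  -27.8    0.   -41.6 -110. ]
dx -0.0004 dy 0.0008 dz 0.0059 roll(tool z, down) -0.0009 (-0.1 deg)
```

Call:
{"api": "step_arm", "payload": {
  "motion": [
    [0.01, 0, 0.001, 0.003, 0],
    [0.01, 0, 0.001, 0.005, 0],
    [0.01, 0, 0.001, 0.006, 0],
    [0.01, 0, 0.001, 0.0065, 0],
    [0.01, 0, 0.001, 0.0065, 0]
  ]
}}

```text
time_s: 20.15
tcp_pos: [0.5503, 0.0559, 0.0508]
eef_rot: [-180.0, 0.0, -174.0]
contact_force: [-3.6, 0.7, 7.4]
gripper_width: 0.0156
```

Call:
{"api": "step_arm", "payload": {
  "motion": [
    [0.03, 0, 0, 0, 0],
    [0.05, 0, 0, 0, 0],
    [0.05, 0, 0, 0, 0],
    [0.05, 0, 0, -0.02, 0],
    [0.05, 0, 0, -0.07, 0]
  ]
}}

```text
time_s: 20.78
tcp_pos: [0.5487, 0.0553, 0.1185]
eef_rot: [-179.9, -0.3, -174.1]
contact_force: [2.0, 0.5, 0.6]
gripper_width: 0.0497
```

Call:
{"api": "step_arm", "payload": {
  "motion": [
    [0.05, 0.02, 0, -0.06, 0],
    [0.05, 0.05, -0.03, -0.1, 0],
    [0.05, 0.05, -0.05, -0.12, 0],
    [0.05, 0.05, -0.05, -0.12, 0]
  ]
}}

```text
time_s: 21.28
tcp_pos: [0.5065, 0.0004, 0.2421]
eef_rot: [179.9, 0.2, -174.1]
contact_force: [0.1, -0.2, -1.4]
gripper_width: 0.0501
```

```bash
cat > st.py <<'E'
from h import *
import sys
mv((.5662,-.0553,.052),-174)
for n in ("wrist","scene"):
    c=capture(n); W=cloud(c)
    cv2.imwrite(f"pics/{n}_{sys.argv[1]}.png",cv2.cvtColor(c["image"],cv2.COLOR_RGB2BGR))
    for nm,x,y,z in [("sqtop",(.54,.62),(-.10,0),(.060,.072)),("sqbase",(.54,.59),(-.09,-.03),(.02,.027)),("rtop",(.52,.58),(.02,.1),(.060,.075)),("rbase",(.52,.59),(.02,.09),(.019,.027))]:
        P=W[sel(W,x,y,z)]
        if len(P): print(n,nm,len(P),"mean",np.round(P.mean(0),4),"rect",rect(P),"circ",cv2.minEnclosingCircle((P[:,:2]*1000).astype(np.float32)))
E
python3 st.py 6
```

```text
t 21.275 tcp [5.065e-01 4.000e-04 2.421e-01] rot [ 179.95    0.23 -174.12] F [ 0.1 -0.2 -1.4] w 0.0501 J [  22.3    4.5  -20.7    0.   -64.6 -106.4]
dx -0.0537 dy -0.0615 dz 0.1901 roll(tool z, down) -0.0022 (-0.1 deg)
wrist sqtop 115 mean [ 0.562  -0.0556  0.0656] rect [563.6 -55.7   9.3  13.7  15.1] circ ((563.48681640625, -55.753868103027344), 7.737124443054199)
wrist sqbase 447 mean [ 0.5612 -0.0531  0.0234] rect [566.1 -55.4  32.1  32.4  15.2] circ ((565.9070434570312, -55.12312316894531), 21.648149490356445)
wrist rtop 167 mean [0.5495 0.0543 0.0659] rect [550.5  54.8  13.8  15.3  35.1] circ ((551.4072265625, 55.28079605102539), 8.081230163574219)
wrist rbase 609 mean [0.5475 0.0534 0.0234] rect [556.6  60.5  54.1  39.1  43.9] circ ((560.7333984375, 58.226806640625), 29.705726623535156)
scene sqtop 48 mean [ 0.5654 -0.0557  0.0652] rect [564.3 -55.3  15.3  15.5  12.3] circ ((563.8983154296875, -54.427085876464844), 9.942508697509766)
scene sqbase 114 mean [ 0.5692 -0.0587  0.0237] rect [565.1 -55.5  32.7  32.2  13.3] circ ((565.6071166992188, -55.141536712646484), 20.96388816833496)
scene rtop 33 mean [0.5506 0.0544 0.0655] rect [549.8  55.5  12.   14.7  44.7] circ ((550.0661010742188, 55.557159423828125), 7.912296295166016)
scene rbase 123 mean [0.5531 0.052  0.0234] rect [551.1  54.   37.8  36.9  37.5] circ ((549.1168212890625, 54.407997131347656), 20.65376091003418)
```

View pics/wrist_6.png

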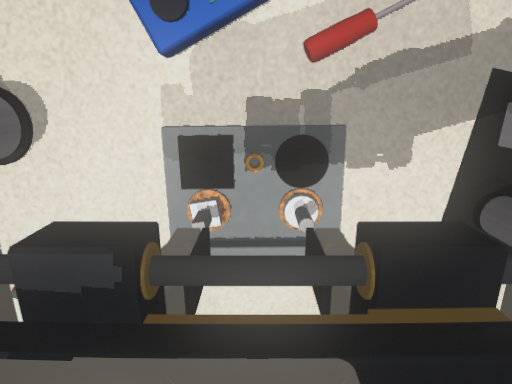

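The round source stands centred on its cork pad, both at (301,211) in the wrist view. The square source is at (207,213) with a yaw of about 14.5°, so I go there.

Call:
{"api": "step_arm", "payload": {
  "motion": [
    [0.05, -0.03, -0.035, 0, -0.08],
    [0.05, -0.0535, -0.0615, 0.02, -0.15],
    [0.05, -0.0535, -0.0615, 0.07, -0.15],
    [0.05, -0.0535, -0.0615, 0.12, -0.15],
    [0.05, -0.0535, -0.0615, 0.12, -0.15]
  ]
}}

```text
time_s: 22.0
tcp_pos: [0.5621, -0.0548, 0.1153]
eef_rot: [180.0, -0.6, -165.5]
contact_force: [0.3, -0.7, 1.1]
gripper_width: 0.0499
```

```bash
python3 -c "
from h import *
mv((.5658,-.0553,.052),-165.5)"
```

```text
t 22.0 tcp [ 0.5621 -0.0548  0.1153] rot [ 179.95   -0.59 -165.48] F [ 0.3 -0.7  1.1] w 0.0499 J [ 14.3  17.4 -22.6  -0.1 -50.5 -89.7]
dx -0.0035 dy -0.0015 dz 0.0633 roll(tool z, down) 0.0004 (0.0 deg)
```

Call:
{"api": "step_arm", "payload": {
  "motion": [
    [0.05, -0.001, -0.001, 0.02, 0],
    [0.05, -0.001, -0.001, 0.05, 0],
    [0.05, -0.001, -0.001, 0.066, 0],
    [0.05, -0.001, -0.001, 0.067, 0],
    [0.05, -0.001, -0.001, 0.067, 0]
  ]
}}

```text
time_s: 22.62
tcp_pos: [0.5674, -0.0551, 0.0543]
eef_rot: [-180.0, 0.1, -165.4]
contact_force: [-0.1, 0.3, 0.5]
gripper_width: 0.0501
```

Call:
{"api": "step_arm", "payload": {
  "motion": [
    [0.01, 0, 0, 0, 0],
    [0.01, 0, 0, 0, 0],
    [0.01, 0, 0, 0, 0],
    [0.01, 0, 0, 0, 0]
  ]
}}

```text
time_s: 23.12
tcp_pos: [0.5666, -0.0554, 0.0532]
eef_rot: [180.0, 0.0, -165.5]
contact_force: [1.0, 1.2, 0.4]
gripper_width: 0.0153
```

```bash
python3 -c "
from h import *
mv((.5658,-.0553,.052),-165.5)"
```

```text
t 23.125 tcp [ 0.5666 -0.0554  0.0532] rot [ 1.8000e+02  1.0000e-02 -1.6546e+02] F [1.  1.2 0.4] w 0.0153 J [ 14.1  22.  -25.9  -0.  -42.  -89.6]
dx 0.0008 dy 0.0003 dz 0.0012 roll(tool z, down) 0.0007 (0.0 deg)
```

Call:
{"api": "step_arm", "payload": {
  "motion": [
    [0.01, 0, 0, 0, 0],
    [0.01, 0, 0, 0, 0],
    [0.01, 0, 0, -0.005, 0]
  ],
  "newtons": 25
}}

```text
time_s: 23.5
tcp_pos: [0.5661, -0.0554, 0.0578]
eef_rot: [180.0, -0.1, -165.5]
contact_force: [0.5, -0.0, -1.3]
gripper_width: 0.0138
```

```bash
python3 -c "
from h import *
for i in range(4): print(capture('scene')and r.get_state()['gripper_width'])
state()"
```

```text
0.013848088831762969
0.01376350450306877
0.01388053754976498
0.013722495098028819
t 23.7 tcp [ 0.5666 -0.0553  0.0582] rot [ 1.8000e+02  2.0000e-02 -1.6546e+02] F [ 0.1  0.2 -1.1] w 0.0137 J [ 14.1  21.6 -25.7  -0.  -42.7 -89.6]
```

Call:
{"api": "step_arm", "payload": {
  "motion": [
    [0.01, 0, 0, -0.02, 0],
    [0.01, 0, 0, -0.06, 0],
    [0.01, 0, 0, -0.11, 0],
    [0.01, 0, 0, -0.142, 0],
    [0.01, 0, 0, -0.142, 0]
  ]
}}

```text
time_s: 24.32
tcp_pos: [0.568, -0.0552, 0.2031]
eef_rot: [-180.0, 0.3, -165.4]
contact_force: [-0.3, -0.2, -2.0]
gripper_width: 0.0138
```

```bash
python3 -c "
from h import *
mv((.490,-.311,.2),-165.5)"
```

```text
t 24.325 tcp [ 0.568  -0.0552  0.2031] rot [-179.97    0.31 -165.44] F [-0.3 -0.2 -2. ] w 0.0138 J [ 14.1  12.4 -16.5   0.  -60.8 -89.6]
dx 0.1398 dy -0.2280 dz 0.0031 roll(tool z, down) 0.0010 (0.1 deg)
```

Call:
{"api": "step_arm", "payload": {
  "motion": [
    [0.01, 0.02, -0.032, 0, 0],
    [0.01, 0.048, -0.078, 0, 0],
    [0.01, 0.076, -0.125, 0, 0],
    [0.01, 0.104, -0.172, 0, 0],
    [0.01, 0.128, -0.21, 0, 0]
  ]
}}

```text
time_s: 24.95
tcp_pos: [0.4941, -0.2923, 0.1989]
eef_rot: [179.9, -0.1, -165.5]
contact_force: [0.2, -0.4, -0.6]
gripper_width: 0.0137
```

Call:
{"api": "step_arm", "payload": {
  "motion": [
    [0.01, 0.0105, -0.018, 0, 0],
    [0.01, 0.0105, -0.018, 0, 0],
    [0.01, 0.0105, -0.018, 0.02, 0],
    [0.01, 0.0105, -0.018, 0.035, 0],
    [0.01, 0.0105, -0.018, 0.035, 0]
  ]
}}

```text
time_s: 25.58
tcp_pos: [0.489, -0.3099, 0.1634]
eef_rot: [179.9, -0.2, -165.4]
contact_force: [0.3, -0.1, -0.4]
gripper_width: 0.0139
```

```bash
python3 -c "
from h import *
mv((.490,-.311,.142),-165.5)"; python3 rs.py pics/w7.png
```

```text
t 25.575 tcp [ 0.489  -0.3099  0.1634] rot [ 1.7990e+02 -1.6000e-01 -1.6543e+02] F [ 0.3 -0.1 -0.4] w 0.0139 J [-13.   15.5 -18.   -0.  -56.7 -62.4]
dx -0.0007 dy -0.0013 dz 0.0214 roll(tool z, down) 0.0013 (0.1 deg)
rpost 584 mean [ 0.4808 -0.3129  0.1552] rect [ 481.2 -312.7    4.8   36.3   14.6] circ ((479.23486328125, -313.21136474609375), 18.1534423828125)
rbase 2 mean [ 0.4642 -0.314   0.1087] rect [ 464.2 -314.    46.9    0.    97.6] circ ((464.2496643066406, -313.9971008300781), 23.474985122680664)
detrim 1951 mean [ 0.4683 -0.3167  0.1062] rect [ 472.2 -315.6   40.    74.8   14. ] circ ((487.8709411621094, -311.7582702636719), 37.51409912109375)
det 4924 mean [ 0.4727 -0.3158  0.1027] rect [ 475.4 -315.    46.5   74.8   14.5] circ ((487.8709411621094, -311.7582702636719), 37.51409912109375)
seat 2887 mean [ 0.4759 -0.3153  0.1005] rect [ 475.4 -315.1   46.5   61.7   14.5] circ ((480.29656982421875, -313.62603759765625), 32.77329635620117)
```

View pics/w7.png

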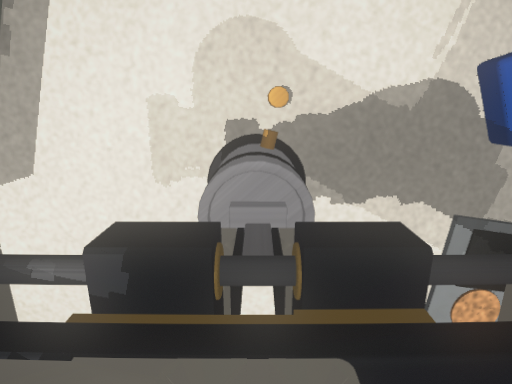

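The wrist view shows the square source held over the seat, base at (258,213) and detector centre at about (257,212). Lowering it now.

Call:
{"api": "step_arm", "payload": {
  "motion": [
    [0.01, 0, 0, 0.01, 0],
    [0.01, 0, 0, 0.016, 0],
    [0.01, 0, 0, 0.019, 0],
    [0.01, 0, 0, 0.02, 0],
    [0.01, 0, 0, 0.021, 0]
  ]
}}

```text
time_s: 26.25
tcp_pos: [0.4899, -0.3109, 0.1442]
eef_rot: [-180.0, 0.0, -165.5]
contact_force: [0.2, -0.0, -1.2]
gripper_width: 0.0139
```

Call:
{"api": "step_arm", "payload": {
  "motion": [
    [0.01, 0, 0, 0.001, 0],
    [0.01, 0, 0, 0.001, 0]
  ]
}}

```text
time_s: 26.5
tcp_pos: [0.4898, -0.3108, 0.1431]
eef_rot: [-180.0, 0.0, -165.5]
contact_force: [-0.3, -0.2, -0.8]
gripper_width: 0.0139
```

Call:
{"api": "step_arm", "payload": {
  "motion": [
    [0.01, 0, 0, 0.0005, 0],
    [0.01, 0, 0, 0.001, 0],
    [0.01, 0, 0, 0.0015, 0],
    [0.01, 0, 0, 0.0015, 0]
  ]
}}

```text
time_s: 27.0
tcp_pos: [0.4898, -0.3108, 0.1421]
eef_rot: [-180.0, 0.0, -165.4]
contact_force: [-1.3, 1.3, 5.7]
gripper_width: 0.014
```

Contact, so the source is seated. Release and rise.

Call:
{"api": "step_arm", "payload": {
  "motion": [
    [0.03, 0, 0, 0, 0],
    [0.05, 0, 0, 0, 0],
    [0.05, 0, 0, 0, 0],
    [0.05, 0, 0, -0.02, 0],
    [0.05, 0, 0, -0.07, 0]
  ]
}}

```text
time_s: 27.62
tcp_pos: [0.4884, -0.3103, 0.2099]
eef_rot: [179.8, -0.3, -165.5]
contact_force: [2.4, -0.6, 0.7]
gripper_width: 0.0494
```

Call:
{"api": "step_arm", "payload": {
  "motion": [
    [0.0876, 0, 0, -0.02, 0],
    [0.0876, 0, 0, -0.05, 0],
    [0.0876, 0, 0, -0.05, 0]
  ]
}}

```text
time_s: 28.0
tcp_pos: [0.4909, -0.3113, 0.2642]
eef_rot: [-179.8, 0.2, -165.4]
contact_force: [0.2, 0.7, 0.2]
gripper_width: 0.0747
```

```bash
python3 rs.py pics/w8.png; python3 -c "
from h import *
mv((.425,.304,.26),-178)
c=capture('scene');cv2.imwrite('pics/sc8.png',cv2.cvtColor(c['image'],cv2.COLOR_RGB2BGR))
W=cloud(c)
for nm,b in dict(box=((.35,.48),(.2,.4)),can=((.48,.6),(.2,.4))).items():
  P=W[sel(W,*b,(.118,.135))];print(nm,len(P),rect(P),np.median(P[:,2]))
P=W[sel(W,(.43,.55),(-.36,-.26),(.147,.17))];print('post',rect(P),np.median(P[:,2]))
"
```

```text
rpost 309 mean [ 0.4889 -0.3116  0.1552] rect [ 489.6 -311.4   14.8   12.8   14.7] circ ((489.4760437011719, -311.3277587890625), 9.298894882202148)
rbase 807 mean [ 0.4865 -0.3122  0.1124] rect [ 486.4 -317.    52.7   58.3   39. ] circ ((489.25927734375, -312.76397705078125), 34.999080657958984)
detrim 1708 mean [ 0.4879 -0.3117  0.1061] rect [ 489.5 -311.6   75.    74.5   60.5] circ ((489.5842590332031, -311.2430725097656), 37.99312973022461)
det 4502 mean [ 0.4874 -0.3118  0.1048] rect [ 489.3 -311.5   75.    75.    60.1] circ ((489.57861328125, -311.2447814941406), 37.99592590332031)
seat 1941 mean [ 0.4872 -0.3117  0.1006] rect [ 486.5 -312.2   68.8   61.2   15.1] circ ((485.4840393066406, -312.3656005859375), 35.48733139038086)
t 28.05 tcp [ 0.4902 -0.3109  0.2625] rot [-1.7995e+02  1.1000e-01 -1.6546e+02] F [-0.3  0.4  0. ] w 0.0785 J [-13.1  11.  -10.2  -0.  -68.7 -62.4]
dx -0.0912 dy 0.6116 dz 0.0025 roll(tool z, down) 0.2188 (12.5 deg)
box 177 [425.5 301.4  51.9  52.5   8.2] 0.12378794529122761
can 164 [530.  294.1  49.9  48.8  80.2] 0.12368226477333605
post [ 487.6 -311.3   15.3   15.5   16.6] 0.1546359707522994
```

View pics/w8.png

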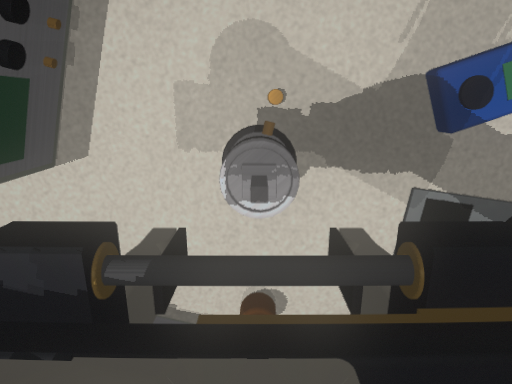

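View pics/sc8.png

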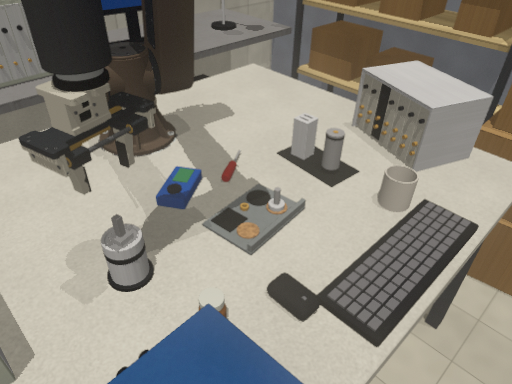

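The square source is seated centrally: post at (489.5, -311.4) mm against the detector at (489.5, -311.3) mm, top at z 0.155. Box and can stand on the mat at scene pixels (305,137) and (333,150). Going back for the box.

Call:
{"api": "step_arm", "payload": {
  "motion": [
    [0.0876, -0.008, 0.055, 0, 0],
    [0.0876, -0.017, 0.115, 0, 0],
    [0.0876, -0.026, 0.175, 0, 0],
    [0.0876, -0.035, 0.235, 0, 0],
    [0.0876, -0.044, 0.295, 0, 0]
  ]
}}

```text
time_s: 28.72
tcp_pos: [0.4573, -0.0126, 0.2607]
eef_rot: [180.0, -0.1, -165.5]
contact_force: [1.3, 0.4, 0.2]
gripper_width: 0.0875
```

Call:
{"api": "step_arm", "payload": {
  "motion": [
    [0.0876, -0.009, 0.06, 0, 0],
    [0.0876, -0.018, 0.12, 0, 0],
    [0.0876, -0.027, 0.18, 0, 0.06],
    [0.0876, -0.036, 0.24, 0, 0.15],
    [0.0876, -0.045, 0.29, 0, 0.22]
  ]
}}

```text
time_s: 29.35
tcp_pos: [0.428, 0.2797, 0.2606]
eef_rot: [-179.9, -0.1, -178.2]
contact_force: [0.9, 0.1, 0.2]
gripper_width: 0.0878
```

```bash
cat > bx.py <<'E'
from h import *
import sys
c=capture('wrist');cv2.imwrite(sys.argv[1],cv2.cvtColor(c['image'],cv2.COLOR_RGB2BGR))
W=cloud(c)
for nm,b in dict(box=((.35,.48),(.2,.4)),can=((.49,.6),(.2,.4))).items():
  P=W[sel(W,*b,(.119,.128))]
  if len(P): print(nm,len(P),rect(P),np.median(P[:,2]),cv2.minEnclosingCircle((P[:,:2]*1000).astype(np.float32)))
E
python3 -c "
from h import *
mv((.426,.303,.0967),-178.2)"; python3 bx.py pics/w9.png
```

```text
t 29.35 tcp [0.428  0.2797 0.2606] rot [-1.7994e+02 -6.0000e-02 -1.7815e+02] F [0.9 0.1 0.2] w 0.0878 J [  55.2    4.5  -18.2   -0.   -67.4 -143.3]
dx 0.0013 dy 0.0233 dz 0.1639 roll(tool z, down) 0.0008 (0.0 deg)
box 3128 [426.  302.5  49.7  49.5   1.8] 0.12347106025018709 ((426.3823547363281, 302.2740783691406), 34.17543411254883)
can 1259 [540.  296.6  32.7  48.7   0.7] 0.12337714415022533 ((532.8447265625, 296.5708923339844), 24.875646591186523)
```

View pics/w9.png

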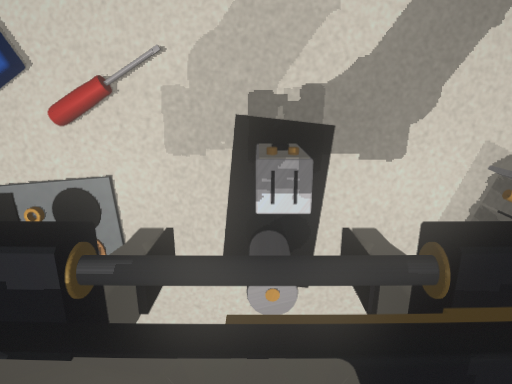

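The wrist view has the box top at (284,187) and the can at (271,293), both upright. Box at (426, 302.6) mm, yaw 1.8°. Grasping it.

Call:
{"api": "step_arm", "payload": {
  "motion": [
    [0.0876, 0.001, 0.023, 0, 0],
    [0.0876, 0.001, 0.023, 0.04, 0],
    [0.0876, 0.001, 0.023, 0.1, 0],
    [0.0876, 0.001, 0.023, 0.155, 0],
    [0.0876, 0.001, 0.023, 0.163, 0]
  ],
  "newtons": 25
}}

```text
time_s: 30.02
tcp_pos: [0.4257, 0.2982, 0.0952]
eef_rot: [-179.7, -0.3, -178.1]
contact_force: [-0.8, -0.4, 1.1]
gripper_width: 0.0875
```

Call:
{"api": "step_arm", "payload": {
  "motion": [
    [0.0876, 0, 0, 0, 0],
    [0.04, 0, 0, 0, 0],
    [0.04, 0, 0, 0, 0],
    [0.04, 0, 0, 0, 0],
    [0.04, 0, 0, 0, 0]
  ]
}}

```text
time_s: 30.65
tcp_pos: [0.4274, 0.3009, 0.0991]
eef_rot: [180.0, 0.0, -178.1]
contact_force: [1.4, 0.8, -1.4]
gripper_width: 0.0531
```

Call:
{"api": "step_arm", "payload": {
  "motion": [
    [0.04, 0, 0, 0, 0],
    [0.04, 0, 0, 0, 0],
    [0.04, 0, 0, 0, 0]
  ],
  "newtons": 30
}}

```text
time_s: 31.02
tcp_pos: [0.4275, 0.3011, 0.099]
eef_rot: [180.0, 0.0, -178.0]
contact_force: [-0.3, 1.2, 4.8]
gripper_width: 0.0499
```

```bash
python3 -c "
from h import *
mv((.5072,-.0594,.0967),-173.9)"
```

```text
t 31.025 tcp [0.4275 0.3011 0.099 ] rot [ 1.7997e+02  4.0000e-02 -1.7805e+02] F [-0.3  1.2  4.8] w 0.0499 J [  56.7   14.8  -29.3    0.   -45.9 -144.7]
dx -0.0673 dy -0.3630 dz 0.0023 roll(tool z, down) -0.0724 (-4.1 deg)
```

Call:
{"api": "step_arm", "payload": {
  "motion": [
    [0.04, 0, 0, -0.01, 0],
    [0.04, 0, 0, -0.04, 0],
    [0.04, 0, 0, -0.085, 0],
    [0.04, 0, -0.01, -0.09, 0],
    [0.04, -0.004, -0.04, -0.09, 0]
  ]
}}

```text
time_s: 31.65
tcp_pos: [0.4321, 0.2608, 0.1886]
eef_rot: [180.0, -0.0, -178.0]
contact_force: [0.1, -0.7, -3.3]
gripper_width: 0.0503
```

Call:
{"api": "step_arm", "payload": {
  "motion": [
    [0.04, -0.01, -0.05, 0, 0],
    [0.04, -0.02, -0.1, 0, 0],
    [0.04, -0.03, -0.15, 0, 0],
    [0.04, -0.04, -0.2, 0, 0],
    [0.04, -0.048, -0.25, 0, 0]
  ]
}}

```text
time_s: 32.28
tcp_pos: [0.488, 0.0106, 0.1877]
eef_rot: [-180.0, -0.1, -178.1]
contact_force: [1.1, -0.1, -2.8]
gripper_width: 0.0499
```

Call:
{"api": "step_arm", "payload": {
  "motion": [
    [0.04, -0.01, -0.04, 0, -0.03],
    [0.04, -0.015, -0.07, 0, -0.072],
    [0.04, -0.015, -0.073, 0, -0.072],
    [0.04, -0.015, -0.073, 0, -0.072]
  ]
}}

```text
time_s: 32.78
tcp_pos: [0.5055, -0.06, 0.1878]
eef_rot: [180.0, -0.1, -174.0]
contact_force: [0.6, 0.9, -3.4]
gripper_width: 0.0497
```

```bash
python3 -c "
from h import *
mv((.5079,-.0594,.107),-173.9)"
```

```text
t 32.775 tcp [ 0.5055 -0.06    0.1878] rot [ 1.7999e+02 -1.1000e-01 -1.7403e+02] F [ 0.6  0.9 -3.4] w 0.0497 J [ 15.3   7.7 -24.6  -0.  -57.8 -99.3]
dx -0.0024 dy 0.0004 dz 0.0808 roll(tool z, down) -0.0023 (-0.1 deg)
```

Call:
{"api": "step_arm", "payload": {
  "motion": [
    [0.04, -0.002, 0.0005, 0.02, -0.002],
    [0.04, -0.002, 0.0005, 0.05, -0.002],
    [0.04, -0.002, 0.0005, 0.068, -0.002],
    [0.04, -0.002, 0.0005, 0.072, -0.002],
    [0.04, -0.002, 0.0005, 0.072, -0.002]
  ]
}}

```text
time_s: 33.4
tcp_pos: [0.5085, -0.0585, 0.1169]
eef_rot: [-180.0, -0.0, -173.8]
contact_force: [-1.3, 0.2, -2.4]
gripper_width: 0.0502
```

Call:
{"api": "step_arm", "payload": {
  "motion": [
    [0.04, 0, 0, 0, 0],
    [0.04, 0, 0, 0.002, 0],
    [0.04, 0, 0, 0.002, 0]
  ]
}}

```text
time_s: 33.78
tcp_pos: [0.5084, -0.0591, 0.1148]
eef_rot: [180.0, 0.0, -173.8]
contact_force: [-0.0, 0.2, -3.4]
gripper_width: 0.0498
```

```bash
python3 -c "
from h import *
mv((.5079,-.0594,.107),-173.9)
c=capture('scene');cv2.imwrite('pics/sc10.png',cv2.resize(cv2.cvtColor(c['image'],cv2.COLOR_RGB2BGR)[120:290,150:350],None,fx=3,fy=3))"
```

```text
t 33.775 tcp [ 0.5084 -0.0591  0.1148] rot [ 1.7999e+02  2.0000e-02 -1.7383e+02] F [-0.   0.2 -3.4] w 0.0498 J [ 15.4  12.6 -29.7  -0.  -47.7 -99.2]
dx 0.0006 dy -0.0003 dz 0.0078 roll(tool z, down) 0.0012 (0.1 deg)
```

View pics/sc10.png

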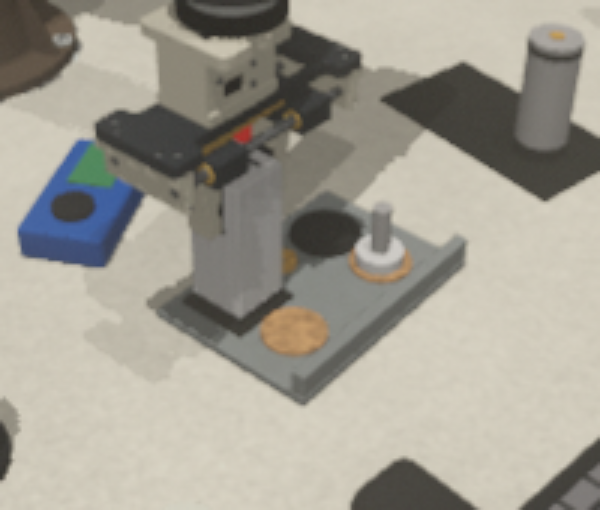

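The scene crop shows the box hanging just over the square pad (crop 240,300). Lowering the rest.

Call:
{"api": "step_arm", "payload": {
  "motion": [
    [0.04, 0, 0, 0.003, 0],
    [0.04, 0, 0, 0.005, 0],
    [0.04, 0, 0, 0.0065, 0],
    [0.04, 0, 0, 0.0075, 0],
    [0.04, 0, 0, 0.0075, 0]
  ]
}}

```text
time_s: 34.45
tcp_pos: [0.5084, -0.0591, 0.1071]
eef_rot: [-180.0, -0.0, -173.8]
contact_force: [0.0, -0.3, -3.8]
gripper_width: 0.0498
```

Call:
{"api": "step_arm", "payload": {
  "motion": [
    [0.04, 0, 0, 0.0005, 0],
    [0.04, 0, 0, 0.0005, 0]
  ]
}}

```text
time_s: 34.7
tcp_pos: [0.5086, -0.059, 0.107]
eef_rot: [-180.0, 0.0, -173.8]
contact_force: [-2.6, 0.9, 4.2]
gripper_width: 0.0499
```

Call:
{"api": "step_arm", "payload": {
  "motion": [
    [0.06, 0, 0, 0, 0],
    [0.0876, 0, 0, 0, 0],
    [0.0876, 0, 0, 0, 0],
    [0.0876, 0, 0, -0.03, 0],
    [0.0876, 0, 0, -0.08, 0]
  ]
}}

```text
time_s: 35.33
tcp_pos: [0.5073, -0.0593, 0.186]
eef_rot: [-180.0, -0.2, -173.8]
contact_force: [1.2, 0.1, -0.4]
gripper_width: 0.087
```

Call:
{"api": "step_arm", "payload": {
  "motion": [
    [0.0876, 0.0, 0.03, -0.05, 0],
    [0.0876, -0.005, 0.08, -0.08, 0],
    [0.0876, -0.005, 0.08, -0.08, 0]
  ]
}}

```text
time_s: 35.7
tcp_pos: [0.5061, 0.0236, 0.2694]
eef_rot: [179.9, 0.3, -173.6]
contact_force: [0.6, -0.4, 0.4]
gripper_width: 0.0872
```

```bash
cat > chk.py <<'E'
from h import *
import sys
for n in ("wrist","scene","side"):
    c=capture(n); W=cloud(c)
    cv2.imwrite(f"pics/{n}_{sys.argv[1]}.png",cv2.cvtColor(c["image"],cv2.COLOR_RGB2BGR))
    for nm,b in dict(box=((.44,.56),(-.12,-.005)),can=((.44,.56),(0.0,.11))).items():
        P=W[sel(W,*b,(.127,.137))]
        if len(P)>20: print(n,nm,len(P),rect(P),np.median(P[:,2]).round(4),np.round(cv2.minEnclosingCircle((P[:,:2]*1000).astype(np.float32))[0],1))
E
python3 chk.py 11; python3 -c "
from h import *
mv((.5345,.2965,.2),-173.9)"
```

```text
wrist box 3245 [507.2 -59.6  51.1  50.9   6.3] 0.1315 [508.2 -59. ]
scene box 349 [505.8 -59.9  52.9  50.4   6.1] 0.1319 [506.2 -59.1]
side box 245 [505.2 -58.6  49.7  51.8   5.6] 0.1332 [504.3 -58.6]
t 35.85 tcp [0.5042 0.0208 0.2658] rot [-1.7999e+02 -8.0000e-02 -1.7381e+02] F [ 0.1 -0.2  0.2] w 0.0877 J [  24.7    3.6  -18.5   -0.   -68.  -108.5]
dx -0.0598 dy 0.2709 dz 0.0658 roll(tool z, down) 0.0016 (0.1 deg)
```

View pics/wrist_11.png

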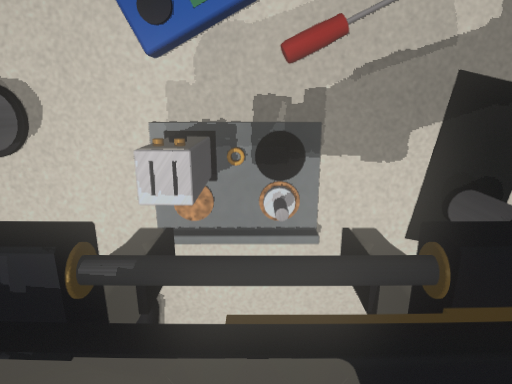

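The box sits square on its pad: wrist (507.2, -59.6) mm against the pad at (506.4, -59.4), yaw 6.3° against 6.1°. Now the can at about (532.8, 296.6) mm.

Call:
{"api": "step_arm", "payload": {
  "motion": [
    [0.0876, -0.012, 0.05, 0, 0],
    [0.0876, -0.025, 0.11, 0, 0],
    [0.0876, -0.038, 0.17, 0.02, 0],
    [0.0876, -0.05, 0.225, 0.04, 0],
    [0.0876, -0.058, 0.271, 0.055, 0]
  ]
}}

```text
time_s: 36.48
tcp_pos: [0.5332, 0.2971, 0.2089]
eef_rot: [-179.9, -0.2, -173.9]
contact_force: [0.8, 0.0, -0.2]
gripper_width: 0.0876
```

Call:
{"api": "step_arm", "payload": {
  "motion": [
    [0.0876, 0, 0, 0, 0],
    [0.0876, 0, 0, 0, 0]
  ]
}}

```text
time_s: 36.72
tcp_pos: [0.5332, 0.2954, 0.2103]
eef_rot: [-179.9, -0.1, -173.9]
contact_force: [0.5, 0.3, -0.2]
gripper_width: 0.0876
```

```bash
python3 -c "
from h import *
mv((.533,.2967,.0965),-173.9)"; python3 bx.py pics/w12.png
```

```text
t 36.725 tcp [0.5332 0.2954 0.2103] rot [-1.7990e+02 -1.2000e-01 -1.7386e+02] F [ 0.5  0.3 -0.2] w 0.0876 J [  47.3   15.9  -10.7    0.   -63.5 -131.2]
dx 0.0001 dy 0.0013 dz 0.1138 roll(tool z, down) 0.0007 (0.0 deg)
can 3452 [533.1 296.5  48.9  48.9  62.7] 0.12349949579419889 ((533.2705078125, 296.6695251464844), 24.927881240844727)
```

Call:
{"api": "step_arm", "payload": {
  "motion": [
    [0.0876, 0, 0.001, 0.03, 0],
    [0.0876, 0, 0.001, 0.08, 0],
    [0.0876, 0, 0.001, 0.108, 0],
    [0.0876, 0, 0.001, 0.114, 0],
    [0.0876, 0, 0.001, 0.114, 0]
  ],
  "newtons": 25
}}

```text
time_s: 37.4
tcp_pos: [0.5339, 0.2972, 0.0986]
eef_rot: [180.0, 0.1, -173.9]
contact_force: [0.8, -0.3, 0.6]
gripper_width: 0.0876
```

Call:
{"api": "step_arm", "payload": {
  "motion": [
    [0.04, 0, 0, 0, 0],
    [0.04, 0, 0, 0, 0],
    [0.04, 0, 0, 0, 0],
    [0.04, 0, 0, 0, 0],
    [0.04, 0, 0, 0, 0]
  ]
}}

```text
time_s: 38.02
tcp_pos: [0.5332, 0.2977, 0.0978]
eef_rot: [180.0, 0.0, -173.8]
contact_force: [0.1, -0.3, 1.6]
gripper_width: 0.0497
```

Call:
{"api": "step_arm", "payload": {
  "motion": [
    [0.04, 0, 0, 0, 0],
    [0.04, 0, 0, 0, 0],
    [0.04, 0, 0, 0, 0]
  ],
  "newtons": 30
}}

```text
time_s: 38.4
tcp_pos: [0.5333, 0.2978, 0.0977]
eef_rot: [180.0, 0.0, -173.8]
contact_force: [0.1, -0.7, 3.1]
gripper_width: 0.0497
```

```bash
python3 -c "
from h import *
mv((.495,.0496,.1),-173.9)"
```

```text
t 38.4 tcp [0.5333 0.2978 0.0977] rot [ 1.7999e+02  1.0000e-02 -1.7382e+02] F [ 0.1 -0.7  3.1] w 0.0497 J [  47.5   22.1  -18.2    0.   -49.7 -131.3]
dx 0.0647 dy -0.2426 dz -0.0023 roll(tool z, down) 0.0014 (0.1 deg)
```

Call:
{"api": "step_arm", "payload": {
  "motion": [
    [0.04, 0, 0, -0.01, 0],
    [0.04, 0, 0, -0.04, 0],
    [0.04, 0, 0, -0.085, 0],
    [0.04, 0.003, -0.01, -0.09, 0],
    [0.04, 0.01, -0.04, -0.09, 0]
  ]
}}

```text
time_s: 39.02
tcp_pos: [0.5273, 0.2571, 0.1877]
eef_rot: [180.0, 0.0, -173.8]
contact_force: [-0.2, -1.3, -4.3]
gripper_width: 0.0494
```

Call:
{"api": "step_arm", "payload": {
  "motion": [
    [0.04, 0.013, -0.05, 0, 0],
    [0.04, 0.027, -0.1, 0, 0],
    [0.04, 0.04, -0.15, 0, 0],
    [0.04, 0.051, -0.19, 0, 0],
    [0.04, 0.0547, -0.2026, 0, 0]
  ]
}}

```text
time_s: 39.65
tcp_pos: [0.4933, 0.0471, 0.1869]
eef_rot: [-180.0, -0.1, -174.0]
contact_force: [0.0, -0.9, -3.8]
gripper_width: 0.0495
```

Call:
{"api": "step_arm", "payload": {
  "motion": [
    [0.04, 0, 0, 0, 0],
    [0.04, 0, 0, 0, 0]
  ]
}}

```text
time_s: 39.9
tcp_pos: [0.4951, 0.05, 0.1874]
eef_rot: [180.0, -0.0, -173.8]
contact_force: [0.4, -0.2, -3.6]
gripper_width: 0.0493
```

```bash
python3 -c "
from h import *
mv((.4945,.0497,.1057),-173.9)"
```

```text
t 39.9 tcp [0.4951 0.05   0.1874] rot [ 1.8000e+02 -1.0000e-02 -1.7382e+02] F [ 0.4 -0.2 -3.6] w 0.0493 J [  28.4    6.6  -26.1   -0.   -57.4 -112.2]
dx 0.0006 dy -0.0003 dz 0.0817 roll(tool z, down) 0.0014 (0.1 deg)
```

Call:
{"api": "step_arm", "payload": {
  "motion": [
    [0.04, 0, 0, 0.02, 0],
    [0.04, 0, 0, 0.05, 0],
    [0.04, 0, 0, 0.068, 0],
    [0.04, 0, 0, 0.074, 0],
    [0.04, 0, 0, 0.075, 0]
  ]
}}

```text
time_s: 40.52
tcp_pos: [0.4952, 0.0501, 0.1126]
eef_rot: [-180.0, -0.0, -173.8]
contact_force: [-0.0, 0.4, -3.8]
gripper_width: 0.0496
```

Call:
{"api": "step_arm", "payload": {
  "motion": [
    [0.04, 0, 0, 0.002, 0],
    [0.04, 0, 0, 0.003, 0],
    [0.04, 0, 0, 0.004, 0],
    [0.04, 0, 0, 0.005, 0],
    [0.04, 0, 0, 0.005, 0]
  ]
}}

```text
time_s: 41.15
tcp_pos: [0.4949, 0.0495, 0.1076]
eef_rot: [180.0, -0.0, -173.8]
contact_force: [0.4, 0.4, -3.0]
gripper_width: 0.0495
```

```bash
python3 -c "
from h import *
mv((.4945,.0497,.1057),-173.9)"
```

```text
t 41.15 tcp [0.4949 0.0495 0.1076] rot [ 180.     -0.   -173.83] F [ 0.4  0.4 -3. ] w 0.0495 J [  28.4   11.9  -31.9   -0.   -46.2 -112.2]
dx 0.0004 dy 0.0003 dz 0.0019 roll(tool z, down) 0.0012 (0.1 deg)
```

Call:
{"api": "step_arm", "payload": {
  "motion": [
    [0.04, 0, 0, 0.001, 0],
    [0.04, 0, 0, 0.0015, 0],
    [0.04, 0, 0, 0.002, 0],
    [0.04, 0, 0, 0.002, 0]
  ]
}}

```text
time_s: 41.65
tcp_pos: [0.495, 0.0495, 0.1058]
eef_rot: [-180.0, 0.0, -173.8]
contact_force: [-1.8, -0.3, -0.5]
gripper_width: 0.05
```

Call:
{"api": "step_arm", "payload": {
  "motion": [
    [0.04, 0, 0, 0.0005, 0],
    [0.04, 0, 0, 0.0005, 0]
  ]
}}

```text
time_s: 41.9
tcp_pos: [0.4951, 0.0495, 0.1057]
eef_rot: [-180.0, 0.0, -173.8]
contact_force: [-2.3, -1.2, 4.8]
gripper_width: 0.0495
```

Call:
{"api": "step_arm", "payload": {
  "motion": [
    [0.06, 0, 0, 0, 0],
    [0.0876, 0, 0, 0, 0],
    [0.0876, 0, 0, 0, 0],
    [0.0876, 0, 0, -0.03, 0],
    [0.0876, 0, 0, -0.08, 0]
  ]
}}

```text
time_s: 42.52
tcp_pos: [0.4939, 0.0491, 0.1845]
eef_rot: [-179.9, -0.2, -173.8]
contact_force: [1.9, 0.6, 0.2]
gripper_width: 0.0871
```

Call:
{"api": "step_arm", "payload": {
  "motion": [
    [0.0876, 0.0, 0, -0.05, 0],
    [0.0876, 0.03, -0.04, -0.1, 0],
    [0.0876, 0.04, -0.05, -0.12, 0],
    [0.0876, 0.04, -0.05, -0.12, 0]
  ]
}}

```text
time_s: 43.02
tcp_pos: [0.4609, -0.0051, 0.3076]
eef_rot: [179.9, 0.3, -173.9]
contact_force: [0.1, 0.8, -0.6]
gripper_width: 0.0874
```

```bash
python3 chk.py 13; python3 st.py 14; python3 -c "
from h import *
c=capture('scene');W=cloud(c)
for z in ((.147,.17),(.108,.115),(.102,.1075)):
  P=W[sel(W,(.43,.55),(-.36,-.26),z)];print('det',rect(P),np.median(P[:,2]))"
```

```text
wrist box 2251 [507.1 -59.5  50.5  50.4   6.6] 0.1315 [507.5 -59.4]
wrist can 1748 [494.8  48.4  48.6  49.   70.3] 0.1315 [495.   48.5]
scene box 351 [505.9 -59.7  51.1  50.7   6. ] 0.1318 [506.5 -59.1]
scene can 218 [494.4  48.5  47.8  49.5  64.4] 0.1318 [493.8  48.5]
side box 249 [505.3 -58.   50.5  56.7   6.9] 0.1332 [505.2 -59.7]
side can 242 [493.6  50.5  48.3  47.8  25.8] 0.133 [493.6  49.9]
t 43.175 tcp [ 0.4604 -0.0043  0.3043] rot [ 1.7999e+02 -6.0000e-02 -1.7383e+02] F [ 0.6  0.  -0. ] w 0.0877 J [  24.1   -2.3  -19.4   -0.   -72.9 -107.9]
dx -0.0998 dy -0.0620 dz 0.2523 roll(tool z, down) 0.0029 (0.2 deg)
wrist rtop 105 mean [0.5513 0.0544 0.0661] rect [551.9  54.8  14.5  13.3  79.8] circ ((551.0451049804688, 55.051971435546875), 7.738553047180176)
wrist rbase 119 mean [0.5581 0.0432 0.0235] rect [558.8  42.7  30.4  10.7  36.3] circ ((556.8359375, 45.38705825805664), 15.310461044311523)
scene rtop 34 mean [0.551  0.0543 0.0654] rect [550.8  54.4  12.2  17.8  44.1] circ ((551.5380859375, 55.60325241088867), 9.669793128967285)
scene rbase 118 mean [0.5528 0.0517 0.0237] rect [551.2  53.7  37.8  35.6  36.2] circ ((549.798583984375, 55.183258056640625), 20.562501907348633)
det [ 487.7 -311.4   15.8   15.6   20.4] 0.15463091895264797
det [ 488.  -310.7   72.2   63.5   59.4] 0.11244882053793137
det [ 488.3 -311.8   74.8   75.    72.1] 0.10577733080963303
```

View pics/wrist_13.png

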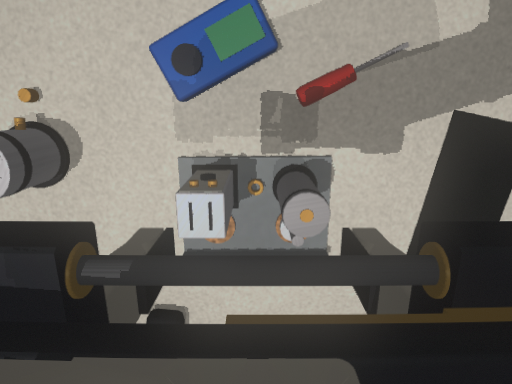

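View pics/scene_13.png

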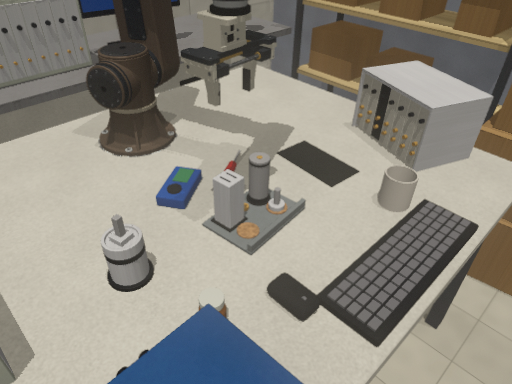

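View pics/side_13.png

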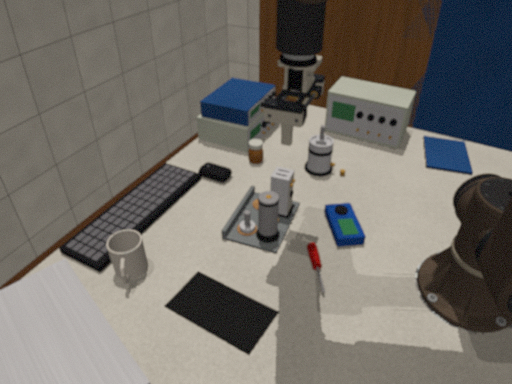

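All pieces stand upright and in place: in the scene view the box is at (229,200), the can at (259,178), the round source at (277,203) and the square source on the detector at (119,228). The robot is clear of everything, so I hand in.

```bash
python3 -c "
from plant import workorder
print(workorder.close_job())"
```

```text
the job is handed in; nothing more can be done
None
```

The job is done and handed in at about 43 s on the robot's clock, well inside the 144 s limit. I parked the can and then the box on the mat. Next I moved the round source to the empty cork pad and put the square source in the detector's seat. Last, I put the box and then the can back.

These are the last checks, taken from the wrist, scene and side cameras; a check good to about 2 mm is the best the calibration allows.

| Piece | Measured (mm) | Should be at (mm) | Other |
|---|---|---|---|
| Box | (505.3 to 507.1, -58.0 to -59.7) | (506.4, -59.4) | turned 6.0–6.9°, pad 6.1° |
| Can | (493.6 to 494.8, 48.4 to 50.5) | (494.3, 49.6) | |
| Round source | (551, 55) | (551.5, 55.8) | |
| Square source (wrist view just after seating) | (489.5, -311.4) | (489.5, -311.3) | top at 155 mm, so resting on the seat floor |

- **Upright and clear:** everything was standing upright, and the open gripper was well clear of everything when I handed in.
- **Forces:** the highest wrist reading I saw was about 11 N, against the limit of 120 N.
- **Disagreements:** no check failed, and the cameras agreed with each other to about 2 mm. The few readings further off came from views partly hidden behind the gripper or another object, and I did not use them.

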